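# Level the valve test stand and hitch the valve down

## Robot

A 6-joint arm with a two-finger parallel gripper is mounted at the origin on the work surface. World frame = base frame: x ahead of the robot, y to its left, z up, the work surface at z = 0. Lengths are in m, angles in rad, forces in N, time in s.
With the tool pointing down it reaches from about 0.25 to 0.725 m from the base axis. Payload 4 kg.
Tool frame: the origin (TCP) lies at the very end of the fingers, on their centre line; the grasp point (between the pads) lies 19 mm behind it; x points along the fingers, z is the direction in which the jaws open and shut, and the axes are right-handed (so a half turn about x gives the same grasp; the last joint's range is limited). The gripper opens to 85 mm and grips with 20 to 120 N. Pads are 22 mm wide; open, the fingers measure 114 mm over their backs; the gripper's body (76 mm by 85 mm) begins 54 mm behind the grasp point. The pads swing forward as they close: fully open they stand 13 mm farther back than shut.
Start: joints at [1.198, 0.241, 0.005, 1.335, 0, 1.571], TCP at [0.182, 0.466, 0.202] pointing down, gripper open.
Joint ranges: [-2.72, 2.72], [-1.05, 1.87], [-1.09, 1.28], [-1.99, 2.15], [-1.42, 1.44], [-3.14, 3.14]. Speed limits (rad/s): [2.79, 2.79, 3.14, 3.14, 3.14, 3.14].

## Interface

Orientations are given as a unit quaternion [x, y, z, w].
In Python, from workcell import bot gives the robot as it stands.
- The arm moves only by the tool step_arm, never from a script. Its argument "series" is a list of rows, each an object of numbers: "x", "y", "z": the shift along the world's x, y, z in cm; "twist": the turn about the world's z in degrees; "jaw": the finger opening in cm, from 0 to 8.54. In form: [{"x": .., "y": .., "z": .., "twist": .., "jaw": ..}, ...]. A call has 1 to 10 rows; each row is the pose to reach, as a shift and turn from the pose measured when the call began; what a row does not reach only later rows make up. A row lasts 1/12 s, in which the tool goes at most 41.7 mm and 7.16 degrees, less where a joint would pass 70% of its speed; a pose out of reach is approached as far as the arm can. A call with a gripper value outside its range is refused whole. The fingers move at their own pace and stop on an object; the grip force is fixed at half the most. Time passes only in rows, so rows that repeat a pose let the fingers close. It gives the time, the measured TCP pose, the force and the opening at its end, in the units of the state.
- bot.get_obs(): the state, without advancing time (a new reading comes with each control period).
- bot.camera(name): name is "side" or "top"; returns (picture, depth): 400x640x3 uint8, red, green, blue; 400x640 float32, m along the optical axis (not along the pixel's ray), 0 where there is no reading.
- bot.camera_info(name): a dict with "camera_matrix" (3x3 intrinsics, pixels), "D" ([k1, k2, p1, p2, k3] as OpenCV has them; the pictures are not rectified), "R" (3x3) and "t" (3): a world point X has camera coordinates R X + t. Camera axes: x right, y down, z forward; pixel columns grow to the right and rows downward; lengths in m; the calibration is good to about 2 mm. A picture is of the moment at which its call begins. camera_info takes no time and is no camera call.
- bot.job_done(): hands the job in, once; it reports no verdict.
The state is a dict: "clock": time; "joint_pos": joint angles; "joint_vel": joint speeds; "tau": joint torques, N m; "eef_pos": TCP position; "tool_rot": TCP orientation; "ft_force": force on the tool from outside, world axes, zero at the start; "ft_torque": the same for the moment, N m; "grip_width": finger opening in m.
Only numpy, scipy, OpenCV 4.12 (cv2) and the standard library are available. Lean on these libraries where they do the work, as an engineer would, in place of code of your own. Each camera call takes 0.05 s, during which the arm holds its last target.

## Task

The blue test stand rocks: turn the cranks of its two near feet until it stands level with all four feet carrying weight. Then set the green valve block flat in the saddle on the stand, with its pin towards the robot, and let go of it; last, swing the yellow hold-down hook over and push it onto the pin until the red latch snaps shut behind the pin. Leave the other things on the bench where they are.

Things in the scene. Friction and masses are not known exactly. Their poses are not given: they have to be found in the camera images.
- stand: Blue steel test stand, 6.5 kg, loose (do not lift). Plate x -80 to +110, y +-142, top 60 mm above the origin. Origin: at bench level when level; x away from the robot, y left, z up; yaw within 0.2. Rubber feet at x +85, y +-115 (fixed length) and x -55, y +-115 (crank jacks), giving 1 mm per 20 N. Crank axes stand over the near feet. Level and evenly loaded when all feet are equally long
- crank_left (a joint): Crank of the near left jack (stand x -55, y +115), radians, vertical axis. Positive = clockwise seen from above = foot pushed out, corner raised; 10 mm per turn. 0 = foot just as long as the two fixed far feet. Starts between +1.8 and +4.5 (foot too long), range +-6.5. It stays where it is left; turning takes about 0.2 N m
- crank_right (a joint): Crank of the near right jack (stand x -55, y -115); same meaning and zero as crank_left. Starts between -4.5 and -2 (foot too short)
- peg_left (a point): Middle of the left crank's upright red grip: a cylinder of 18 mm diameter and 50 mm height that spins freely on the crank, 36 mm from the crank axis; its lower end stands on the flat steel crank arm and its top is 25 mm above this point. Point is 116 mm above the bench when level. At joint 0 it lies on the -x side (robot side) of its axis in the stand's frame
- peg_right (a point): The same for the right crank
- foot_near_left: Rubber foot under the near left jack, disc 48 mm across, 14 mm high; origin under its centre
- foot_near_right: Rubber foot under the near right jack, the same
- foot_far_left: Fixed-length rubber foot at the far left, the same
- foot_far_right: Fixed-length rubber foot at the far right, the same
- saddle (a point): Saddle on the stand plate: centre of the place where the valve's origin must come, on the plate's top, axes as the stand (stand x +17.5, y 0, z 60 mm). Steel rails 12 mm high surround the valve's foot plate with 3 mm play on each side
- valve: Green hydraulic valve block, 0.9 kg. Origin: centre of the underside of its main body, 55 (x) x 56 (y) x 55 (z) mm. A foot plate 10 mm thick, 56 mm wide runs on to x -70. Two lugs at y +-22, up to z 64, reach to x -68.5 with the pin across them. Grip the main body across its y sides from above. On the bench left or right of the stand, pin roughly towards the robot (yaw within 0.5)
- pin (a point): Middle of the valve's steel cross pin: 12 mm diameter, along the valve's y, 38 mm free between the lugs; at valve x -57.5, z 55 mm. Nothing but the foot plate lies under it
- hook_arm (a joint): Yellow hold-down hook arm, hinged at the far side of the stand about the stand's y axis; radians, 0 = lying level towards the robot with the pin seated in the hook, positive = raised. Starts raised at 1.78 to 1.88 (leaning a little away from the robot), range -0.12 to 1.95; stays where left (friction about 0.32 N m)
- hook_hinge (a point): Hinge of the hook arm: stand x +75, y 0, z 115 mm (the same height as the pin of a seated valve)
- hook_seat (a point): Point in the hook where the pin's middle sits: 115 mm from the hinge. The mouth opens downward when the arm is level, slot 25 mm wide; its sides reach 34 mm below this point, with the latch across the mouth 28 mm below it
- handle_left (a point): Left half of the arm's black cross handle: round bar of 16 mm diameter, 110 mm long along the stand's y; this point is 31 mm left of the arm's middle. With the arm level it lies 150 mm from the hinge towards the robot and 30 mm above it
- handle_right (a point): The same, 31 mm right of the arm's middle
- latch (a joint): Red sprung latch across the mouth of the hook, 22 mm long; radians, 0 = shut, 1.5 = folded up into the hook. It yields inwards to the pin (about 3 to 6 N at the pin) and springs back to 0 once the pin is fully home
- oil_filter: Bystander: red oil filter, 68 mm across, 95 mm high, on the other side of the stand from the valve; origin under its centre
- spanner: Bystander: spanner 190 mm long, lying; origin under its middle
- driver: Bystander: screwdriver 200 mm long with orange handle, lying; origin under its middle
- grease_tin: Bystander: tin, 70 mm across, 90 mm high; origin under its centre
- pipe_union: Bystander: brass pipe union 52 mm across, 70 mm high; origin under its centre
- bearing: Bystander: steel bearing ring 68 mm across, 18 mm high; origin under its centre
Not all that is in view belongs to the job. There is more than one size of the valve; the job needs the middle-sized.

How it is judged:
On the way, in this order (a step that is already met when the one before it is completed fails the run):
1. the stand is level (within 0.015 rad) with at least 5 N on each foot, the hook still raised (angle between stand's own z axis and vertical below 0.015 rad and contact force between each of foot_near_left, foot_near_right, foot_far_left, foot_far_right and anything else above 5 N and value of joint hook_arm above 1 rad), for 0.3 s.
2. the valve sits flat in the saddle, pin towards the robot, let go, with the hook still raised (x of valve in the frame of saddle between -0.007 and 0.007 m and y of valve in the frame of saddle between -0.007 and 0.007 m and z of valve in the frame of saddle between -0.004 and 0.004 m and angle between the z axis of valve and the z axis of stand, either way round below 0.04 rad and angle between the x axis of valve and the x axis of stand, either way round below 0.15 rad and x of pin in the frame of saddle below 0 m and contact force between the fingers and valve below 0.2 N and value of joint hook_arm above 1 rad), for 0.2 s.
3. the hook is on the pin and the latch is shut (x of pin in the frame of hook_seat between -0.01 and 0.01 m and z of pin in the frame of hook_seat between -0.008 and 0.006 m and value of joint latch below 0.2 rad and x of valve in the frame of saddle between -0.007 and 0.007 m and y of valve in the frame of saddle between -0.007 and 0.007 m and z of valve in the frame of saddle between -0.004 and 0.004 m and angle between the z axis of valve and the z axis of stand, either way round below 0.04 rad and angle between the x axis of valve and the x axis of stand, either way round below 0.15 rad and x of pin in the frame of saddle below 0 m), for 0.2 s.
At the end, for the whole second after the job is handed in: Stand level within 0.015 rad, 5 N or more on each foot; valve flat in the saddle (within 7 mm in x and y, 4 mm in height, 0.15 rad), pin towards the robot; pin in the hook (within 10 mm along, 8 mm below, 6 mm above its seat), latch shut (below 0.2 rad); all at rest (all of step 3 and angle between stand's own z axis and vertical below 0.015 rad and contact force between each of foot_near_left, foot_near_right, foot_far_left, foot_far_right and anything else above 5 N and linear speed of each of valve, stand below 0.02 m/s); the robot touches nothing.
It fails at once if a bystander is pushed more than 30 mm or knocked over (distance of any of oil_filter, spanner, driver, grease_tin, pipe_union, bearing from where it was at the start of the episode above 0.03 m or angle between any of oil_filter, grease_tin, pipe_union, bearing's own z axis and vertical above 0.5 rad).
It also fails if it takes over 72 s, if anything falls off the work surface, if the arm or the gripper's body presses on something with over 40 N, if the wrist force passes 120 N, or if a joint passes its speed limit or range.

## Working session

There is one attempt and no reset: what is moved stays moved. The work goes in short steps, Python scripts to look and compute and a tool call to move; the robot and the scene stay as the last step left them, time stands still between calls to the robot, and variables do not carry over. Pictures are saved under pics/ and viewed, and the job is handed in when it is done.

Besides the shell and the picture viewer there is one more tool, called after "Call:" as name(argument=value, ...) on one line, values as JSON. step_arm: Moves the arm, as the interface text tells. Its arguments: {"type":"object","properties":{"series":{"type":"array","items":{"type":"object","properties":{"x":{"type":"number"},"y":{"type":"number"},"z":{"type":"number"},"twist":{"type":"number"},"jaw":{"type":"number"}}}}},"required":["series"]}

```bash
ls; mkdir -p pics; cat > h.py <<'E'
import numpy as np,cv2,sys
sys.path.insert(0,'.')
from workcell import bot
def snap(n,tag):
    im,d=bot.camera(n)
    cv2.imwrite(f'pics/{tag}.png',im[:,:,::-1]); np.savez(f'{tag}.npz',im=im,d=d)
    return im,d
def load(tag):
    z=np.load(f'{tag}.npz');return z['im'],z['d']
def cloud(n,d):
    ci=bot.camera_info(n);K=np.array(ci['camera_matrix']);D=np.array(ci['D']);R=np.array(ci['R']);t=np.array(ci['t'])
    h,w=d.shape
    u,v=np.meshgrid(np.arange(w),np.arange(h))
    p=cv2.undistortPoints(np.stack([u.ravel(),v.ravel()],1).astype(np.float64)[:,None],K,D).reshape(h,w,2)
    c=np.dstack([p*d[...,None],d])
    X=(c-t)@R
    X[d<=0]=np.nan
    return X
def proj(n,P):
    ci=bot.camera_info(n)
    return cv2.projectPoints(np.atleast_2d(P).astype(float),cv2.Rodrigues(np.array(ci['R']))[0],np.array(ci['t'],float),np.array(ci['camera_matrix']),np.array(ci['D']))[0][:,0]
E
python3 - <<'E'
from h import *
for n in('side','top'):
    snap(n,n+'0'); ci=bot.camera_info(n); R=np.array(ci['R']);print(n,-R.T@ci['t'],R.round(3).tolist(),ci['camera_matrix'])
print(bot.get_obs())
E
```

```text
pics
side [-0.13096271 -0.89436435  0.71138905] [[0.787, -0.617, 0.024], [-0.282, -0.393, -0.875], [0.549, 0.682, -0.483]] [[472.39004489   0.         318.47197104]
 [  0.         472.39004489 198.90021907]
 [  0.           0.           1.        ]]
top [ 0.40024372 -0.05289     1.61298367] [[0.019, -1.0, 0.014], [-0.995, -0.02, -0.096], [0.096, -0.012, -0.995]] [[514.13350632   0.         315.60952458]
 [  0.         514.13350632 203.86453108]
 [  0.           0.           1.        ]]
{'clock': 0.1, 'joint_pos': array([1.19802044e+00, 2.41353896e-01, 3.86016432e-03, 1.33520848e+00,
       2.72304399e-05, 1.57079754e+00]), 'joint_vel': array([ 1.67502421e-03, -2.29945715e-03,  2.64105870e-03, -7.97387997e-04,
        5.53872776e-06,  4.14487316e-04]), 'tau': array([-3.06597522e-04, -3.73137546e+01,  2.53010005e+01,  1.08716244e-02,
        1.96086194e-05, -4.40482722e-06]), 'eef_pos': array([0.18186533, 0.46508211, 0.20149438]), 'tool_rot': array([-0.39905612,  0.58455723,  0.39831218,  0.58343334]), 'ft_force': array([-0.1012526 , -0.62648284,  0.45816529]), 'ft_torque': array([-0.01394034,  0.00490727, -0.03954306]), 'grip_width': 0.08538168841588523}
```

View pics/side0.png

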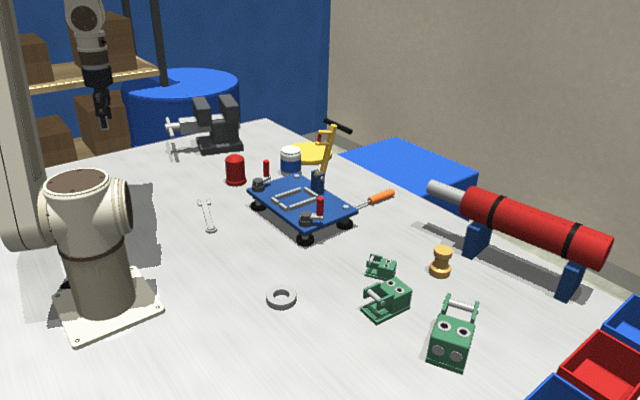

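View pics/top0.png

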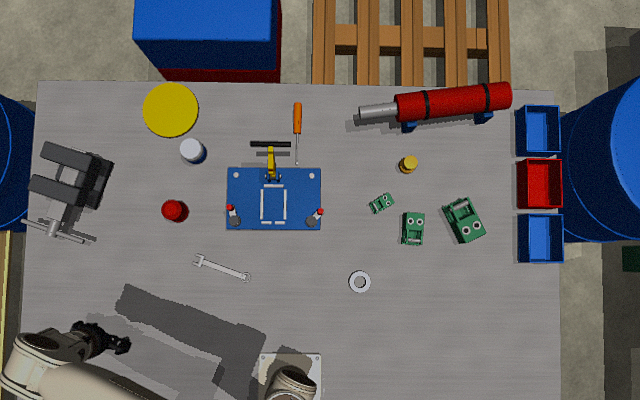

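The top view shows the stand centred near (274,198), with red grips at (230,210) and (319,213). Three green valves stand to its right, the middle-sized one near (413,228), and the oil filter is at (174,210). Next I measure them.

```bash
cat >> h.py <<'E'
def fitplane(P):
    for _ in range(6):
        A=np.c_[P[:,:2],np.ones(len(P))];c=np.linalg.lstsq(A,P[:,2],rcond=None)[0]
        r=P[:,2]-A@c; s=max(np.std(r),.001); P=P[abs(r)<2*s]
    return c,P,s
E
python3 - <<'E'
from h import *
im,d=load('top0');X=cloud('top',d)
hsv=cv2.cvtColor(im,cv2.COLOR_RGB2HSV)
H,S,V=[hsv[...,i].astype(int) for i in range(3)]
box=np.zeros(d.shape,bool);box[150:240,215:335]=1
bl=box&(H>95)&(H<125)&(S>120)&np.isfinite(X[...,2])
ys,xs=np.where(bl);print(xs.min(),xs.max(),ys.min(),ys.max())
P=X[bl];print(np.median(P[:,2]))
P=P[(P[:,2]>.03)&(P[:,2]<.09)]
c,Pi,s=fitplane(P);print('plane',c,s,len(Pi))
r=cv2.minAreaRect((Pi[:,:2]*1000).astype(np.float32));print(r)
# bench
b=(X[...,2]<.02)&(X[...,2]>-.02); print('bench',fitplane(X[b][::20])[0])
# red pegs
red=box&((H<8)|(H>172))&(S>120)&(V>60)
n,l,st,ce=cv2.connectedComponentsWithStats(red.astype(np.uint8))
for i in range(1,n):
    if st[i,4]>8:
        Q=X[l==i];print('red',ce[i],st[i,4],np.nanmedian(Q,0),np.nanmax(Q[:,2]))
gr=(H>60)&(H<90)&(S>80)
n,l,st,ce=cv2.connectedComponentsWithStats(gr.astype(np.uint8))
for i in range(1,n):
    if st[i,4]>80:
        Q=X[l==i];Q=Q[np.isfinite(Q[:,0])];z=np.percentile(Q[:,2],97);T=Q[Q[:,2]>z-.008]
        print('green',ce[i],st[i],z,T.mean(0),cv2.minAreaRect((T[:,:2]*1000).astype(np.float32)),cv2.minAreaRect((Q[:,:2]*1000).astype(np.float32)))
y=box&(H>18)&(H<32)&(S>130);print('yellow',X[y][X[y][:,2]>.1].mean(0), np.nanmax(X[y][:,2]))
for n,t in(('top','top0'),('side','side0')):
    I=load(t)[0]
    c=I[140:240,210:500] if n=='top' else I[130:340,220:500]
    cv2.imwrite(f'pics/{t}z.png',cv2.resize(c[:,:,::-1],(780,int(780*c.shape[0]/c.shape[1])),interpolation=cv2.INTER_CUBIC))
E
```

```text
226 320 168 229
0.05992768199381884
plane [-0.00160679  0.01593163  0.05982304] 0.00267102947502196 4107
((565.8038330078125, 57.73528289794922), (187.5573272705078, 283.8280029296875), 0.7757114171981812)
bench [ 2.40712931e-05 -1.62676551e-03 -1.78718723e-04]
red [228.9375 206.8125] 32 [0.52902092 0.17872917 0.14231188] 0.1463547806983187
red [320.12903226 210.87096774] 31 [ 0.52302819 -0.08332037  0.13901991] 0.14393797969168673
green [381.20952381 202.82380952] [369 193  26  21 210] 0.04736123700264871 [ 0.56260377 -0.27650027  0.04327586] ((562.0380249023438, -276.5359191894531), (36.63987731933594, 64.20960235595703), 30.580249786376953) ((561.8777465820312, -276.21380615234375), (38.14314270019531, 66.84455871582031), 29.971494674682617)
green [463.44090909 220.59659091] [442 197  44  47 880] 0.08482217667676041 [ 0.527339   -0.52012964  0.08198868] ((512.663818359375, -527.7000732421875), (118.05902099609375, 66.4520034790039), 25.875694274902344) ((513.09765625, -531.0447998046875), (126.10216522216797, 80.77488708496094), 25.112598419189453)
green [412.09475806 228.14314516] [401 212  23  33 496] 0.06607364490679632 [ 0.47919493 -0.37073109  0.06227253] ((483.60577392578125, -372.4740295410156), (52.71697235107422, 90.49901580810547), 88.84727478027344) ((483.6183166503906, -371.6772766113281), (56.19150924682617, 96.22175598144531), 86.26457214355469)
green [630.88068182 258.51420455] [622 246  18  26 352] -0.6163230078755476 [ 0.40327622 -1.52509792 -0.61754841] ((400.2637939453125, -1525.0662841796875), (12.455791473388672, 111.07081604003906), 89.83015441894531) ((400.1279602050781, -1527.3182373046875), (24.36147689819336, 114.43168640136719), 85.80995178222656)
yellow [0.64511843 0.05479789 0.21750634] 0.26388880714419144
```

View pics/top0z.png

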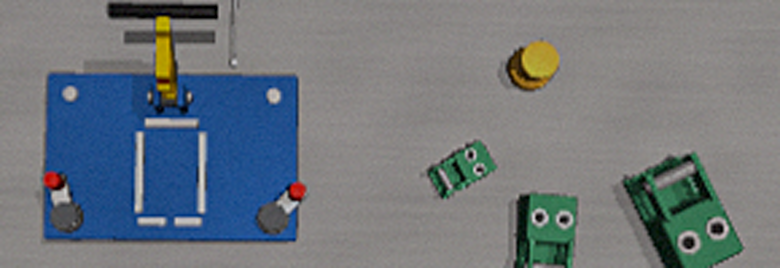

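View pics/side0z.png

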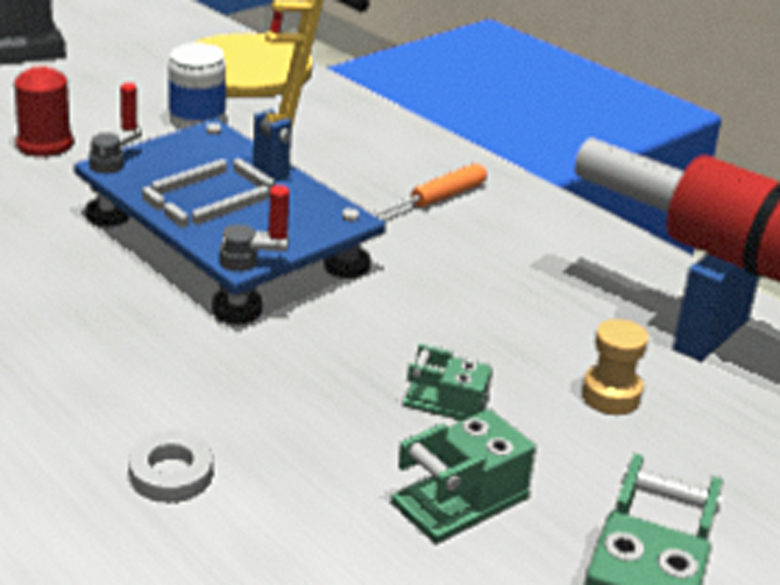

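```bash
cat >> h.py <<'E'
def hsv_of(im):
    h=cv2.cvtColor(im,cv2.COLOR_RGB2HSV);return [h[...,i].astype(int) for i in range(3)]
from scipy.spatial.transform import Rotation as Ro
def tool():
    o=bot.get_obs();R=Ro.from_quat(o['tool_rot']).as_matrix()
    print('t',round(o['clock'],2),'tcp',o['eef_pos'].round(4),'xdir',R[:,0].round(3),'jawyaw',round(np.degrees(np.arctan2(R[1,2],R[0,2])),1),'j',o['joint_pos'].round(2),'F',o['ft_force'].round(1),'w',round(o['grip_width'],4))
E
python3 - <<'E'
from h import *
tool()
for n in('top','side'):
    im,d=load(n+'0');X=cloud(n,d);H,S,V=hsv_of(im)
    red=((H<8)|(H>172))&(S>120)&(V>60)
    for nm,c in(('L',(.529,.179)),('R',(.523,-.083))):
        m=red&(np.hypot(X[...,0]-c[0],X[...,1]-c[1])<.03)&(X[...,2]>.08)
        Q=X[m];print(n,nm,len(Q),Q.mean(0).round(4),Q[Q[:,2]>.137].mean(0).round(4),np.percentile(Q[:,2],[5,95]).round(4))
    for nm,c in(('L',(.4942,.172)),('R',(.4974,-.058))):
        m=(np.hypot(X[...,0]-c[0],X[...,1]-c[1])<.022)&(X[...,2]>.072)
        Q=X[m];print(n,'hub',nm,len(Q),Q.mean(0).round(4),np.percentile(Q[:,2],[50,95]).round(4),(Q[:,:2].min(0)+Q[:,:2].max(0))/2)
    g=(H>60)&(H<90)&(S>80)&(np.hypot(X[...,0]-.49,X[...,1]+.372)<.09)
    Q=X[g];B=Q[(Q[:,2]>.045)&(Q[:,2]<.06)]
    print('g',n,cv2.minAreaRect((Q[:,:2]*1000).astype(np.float32)),cv2.minAreaRect((B[:,:2]*1000).astype(np.float32)))
    # rails
    w=(S<60)&(V>120)&(abs(X[...,0]-.545)<.07)&(abs(X[...,1]-.058)<.05)&(X[...,2]>.055)&(X[...,2]<.09)
    Q=X[w];print('rails',len(Q),cv2.minAreaRect((Q[:,:2]*1000).astype(np.float32)),np.median(Q[:,2]))
    b=(H>95)&(H<125)&(S>120)&(abs(X[...,0]-.565)<.13)&(abs(X[...,1]-.058)<.17)&(X[...,2]>.03)&(X[...,2]<.085)
    c,P,s=fitplane(X[b]);print('plane',c.round(4),s,cv2.minAreaRect((P[:,:2]*1000).astype(np.float32)))
    k=(V<60)&(abs(X[...,0]-.66)<.08)&(abs(X[...,1]-.055)<.09)&(X[...,2]>.22);Q=X[k];print('handle',len(Q),Q.mean(0).round(4),Q.min(0).round(3),Q.max(0).round(3))
E
```

```text
t 0.1 tcp [0.1819 0.4651 0.2015] xdir [-0.001 -0.002 -1.   ] jawyaw 68.6 j [1.2  0.24 0.   1.34 0.   1.57] F [-0.1 -0.6  0.5] w 0.0854
top L 31 [0.5297 0.1788 0.1394] [0.5301 0.1795 0.1428] [0.1244 0.1456]
top R 31 [ 0.5233 -0.0837  0.1364] [ 0.5238 -0.0842  0.1403] [0.1174 0.1431]
top hub L 127 [0.4966 0.1709 0.09  ] [0.0926 0.0974] [0.49696145 0.17193555]
top hub R 116 [ 0.4994 -0.0591  0.0878] [0.089  0.0959] [ 0.50004551 -0.05801022]
g top ((483.6183166503906, -371.6772766113281), (56.19150924682617, 96.22175598144531), 86.26457214355469) ((485.47039794921875, -371.89971923828125), (56.052669525146484, 92.81919860839844), 86.83343505859375)
rails 258 ((548.2471313476562, 57.99085998535156), (77.12397003173828, 120.40321350097656), 89.29309844970703) 0.07186201736322083
plane [-0.0016  0.0159  0.0598] 0.0026679690874223255 ((565.8038330078125, 57.73528289794922), (187.5573272705078, 283.8280029296875), 0.7757114171981812)
handle 209 [0.6898 0.0573 0.2583] [0.624 0.003 0.223] [0.699 0.11  0.27 ]
side L 76 [0.5294 0.1743 0.1231] [0.5304 0.1751 0.1419] [0.0998 0.1442]
side R 113 [ 0.5225 -0.088   0.1195] [ 0.5245 -0.0865  0.1397] [0.0944 0.1405]
side hub L 135 [0.4944 0.1658 0.0871] [0.0886 0.0971] [0.49741946 0.16818528]
side hub R 151 [ 0.4961 -0.064   0.0858] [0.0888 0.0934] [ 0.49846539 -0.06033238]
g side ((482.0839538574219, -374.311767578125), (58.43154525756836, 97.43620300292969), 86.68794250488281) ((484.2154541015625, -373.74432373046875), (57.968021392822266, 93.31653594970703), 85.97906494140625)
rails 211 ((549.5892944335938, 57.90953063964844), (83.91526794433594, 122.45720672607422), 89.38494110107422) 0.07344198679123635
plane [-0.0021  0.0168  0.0619] 0.0011047745999331695 ((566.3787231445312, 53.360801696777344), (191.12283325195312, 283.656494140625), 0.5571658611297607)
handle 108 [0.6896 0.0456 0.2569] [ 0.682 -0.     0.248] [0.701 0.108 0.263]
```

Call:
step_arm(series=[{"x":3,"y":-2.5},{"x":6,"y":-5},{"x":9,"y":-7.5},{"x":12,"y":-10},{"x":15,"y":-12.5},{"x":18,"y":-15},{"x":21,"y":-17.5},{"x":24,"y":-20},{"x":27,"y":-22.5},{"x":30,"y":-25}])

```text
$.series[0]: bad value
```

```bash
python3 -c "
from h import *
tool()"
```

```text
t 0.1 tcp [0.1819 0.4651 0.2015] xdir [-0.001 -0.002 -1.   ] jawyaw 68.6 j [1.2  0.24 0.   1.34 0.   1.57] F [-0.1 -0.6  0.5] w 0.0854
```

All keys are needed in each row.

Call:
step_arm(series=[{"x":3,"y":-2.5,"z":0,"twist":0,"jaw":8.5},{"x":6,"y":-5,"z":0,"twist":0,"jaw":8.5},{"x":9,"y":-7.5,"z":0,"twist":0,"jaw":8.5},{"x":12,"y":-10,"z":0,"twist":0,"jaw":8.5},{"x":15,"y":-12.5,"z":0,"twist":0,"jaw":8.5},{"x":18,"y":-15,"z":0,"twist":0,"jaw":8.5},{"x":21,"y":-17.5,"z":0,"twist":0,"jaw":8.5},{"x":24,"y":-20,"z":0,"twist":0,"jaw":8.5},{"x":28,"y":-23.5,"z":0,"twist":0,"jaw":7},{"x":31.5,"y":-26.5,"z":0,"twist":0,"jaw":6}])

```text
clock: 0.93
eef_pos: [0.4857, 0.2088, 0.2011]
tool_rot: [-0.399, 0.585, 0.398, 0.583]
ft_force: [-0.0, 0.3, 0.4]
grip_width: 0.0636
```

```bash
python3 -c "
from h import *
tool()"
```

```text
t 0.93 tcp [0.4857 0.2088 0.2011] xdir [-0.001 -0.002 -1.   ] jawyaw 68.6 j [ 0.41  0.3   0.08  1.35 -0.    0.78] F [-0.   0.3  0.4] w 0.0636
```

Call:
step_arm(series=[{"x":2.4,"y":-1.7,"z":0,"twist":0,"jaw":5},{"x":4.4,"y":-3.1,"z":-1,"twist":0,"jaw":5},{"x":4.4,"y":-3.1,"z":-4,"twist":0,"jaw":5},{"x":4.4,"y":-3.1,"z":-7,"twist":0,"jaw":5},{"x":4.4,"y":-3.1,"z":-9.5,"twist":0,"jaw":5},{"x":4.4,"y":-3.1,"z":-9.5,"twist":0,"jaw":5}])

```text
clock: 1.43
eef_pos: [0.5252, 0.1759, 0.0999]
tool_rot: [-0.398, 0.589, 0.399, 0.579]
ft_force: [-1.4, -1.3, -0.2]
grip_width: 0.0501
```

```bash
python3 -c "
from h import *
tool();snap('side','s1');im=load('s1')[0][130:260,200:400];cv2.imwrite('pics/s1z.png',cv2.resize(im[:,:,::-1],None,fx=4,fy=4,interpolation=cv2.INTER_CUBIC))"
```

```text
t 1.43 tcp [0.5252 0.1759 0.0999] xdir [-0.013 -0.006 -1.   ] jawyaw 68.6 j [ 0.32  0.42 -0.01  1.15 -0.    0.7 ] F [-1.4 -1.3 -0.2] w 0.0501
```

View pics/s1z.png

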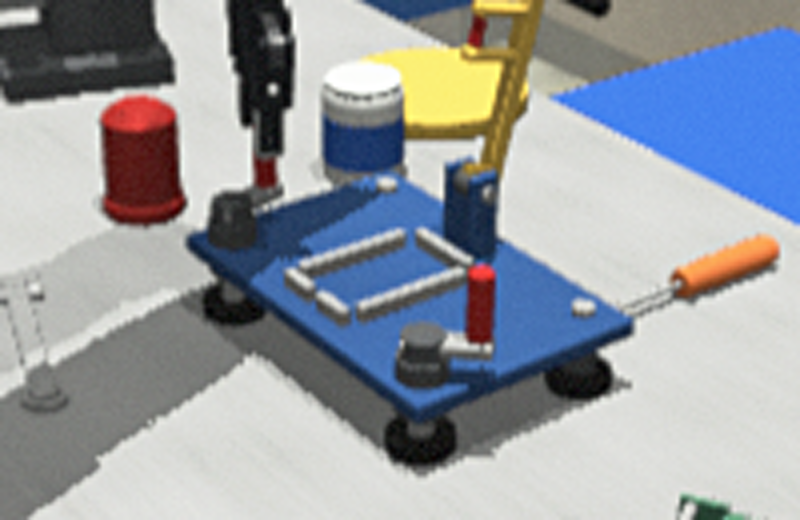

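The gripper at (260,110) in the crop stands around the left grip. I raise it slightly and close.

Call:
step_arm(series=[{"x":0.4,"y":0.2,"z":0.6,"twist":0,"jaw":4},{"x":0.4,"y":0.2,"z":0.6,"twist":0,"jaw":2.5},{"x":0.4,"y":0.2,"z":0.6,"twist":0,"jaw":1},{"x":0.4,"y":0.2,"z":0.6,"twist":0,"jaw":1},{"x":0.4,"y":0.2,"z":0.6,"twist":0,"jaw":1}])

```text
clock: 1.9
eef_pos: [0.5327, 0.1798, 0.1114]
tool_rot: [-0.399, 0.586, 0.399, 0.582]
ft_force: [0.8, 0.8, 6.6]
grip_width: 0.0128
```

```bash
python3 -c "
from h import *
tool()
p=bot.get_obs()['eef_pos'];h=np.array([.4955,.1718])
for nm,h,q,a0,a1 in(('L',h,0,None,np.pi+.01),):
    v=p[:2]-h;print(np.hypot(*v));a=np.arctan2(v[1],v[0]);r=.036
    for k in np.linspace(0,1,19):
        A=a+(a1-a)*k;print(round(k,2),((h+r*np.array([np.cos(A),np.sin(A)])-p[:2])*100).round(2))
"
```

```text
t 1.9 tcp [0.5327 0.1798 0.1114] xdir [-0.004 -0.002 -1.   ] jawyaw 68.7 j [ 0.33  0.42  0.02  1.17 -0.    0.7 ] F [0.8 0.8 6.6] w 0.0128
0.03809048123369949
0.0 [-0.2  -0.04]
0.06 [-0.37  0.52]
0.11 [-0.63  1.05]
0.17 [-0.97  1.52]
0.22 [-1.39  1.94]
0.28 [-1.87  2.28]
0.33 [-2.39  2.54]
0.39 [-2.95  2.72]
0.44 [-3.54  2.79]
0.5 [-4.12  2.78]
0.56 [-4.7   2.66]
0.61 [-5.25  2.46]
0.67 [-5.76  2.17]
0.72 [-6.21  1.8 ]
0.78 [-6.6   1.36]
0.83 [-6.92  0.86]
0.89 [-7.14  0.32]
0.94 [-7.28 -0.25]
1.0 [-7.32 -0.84]
```

Call:
step_arm(series=[{"x":0,"y":0,"z":0,"twist":0,"jaw":1}])

```text
clock: 1.98
eef_pos: [0.533, 0.1798, 0.1122]
tool_rot: [-0.399, 0.585, 0.399, 0.583]
ft_force: [0.4, -1.8, -6.7]
grip_width: 0.0123
```

```bash
python3 -c "
from h import *
tool()
for n in('side','top'): snap(n,n+'2')
a=load('side2')[0][130:210,220:320];b=load('top2')[0][180:240,200:280]
cv2.imwrite('pics/z2.png',np.hstack([cv2.resize(a[:,:,::-1],(400,320),interpolation=cv2.INTER_CUBIC),cv2.resize(b[:,:,::-1],(400,320),interpolation=cv2.INTER_CUBIC)]))"
```

```text
t 1.98 tcp [0.533  0.1798 0.1122] xdir [-0.003 -0.002 -1.   ] jawyaw 68.7 j [ 0.33  0.42  0.02  1.17 -0.    0.7 ] F [ 0.4 -1.8 -6.7] w 0.0123
```

View pics/z2.png

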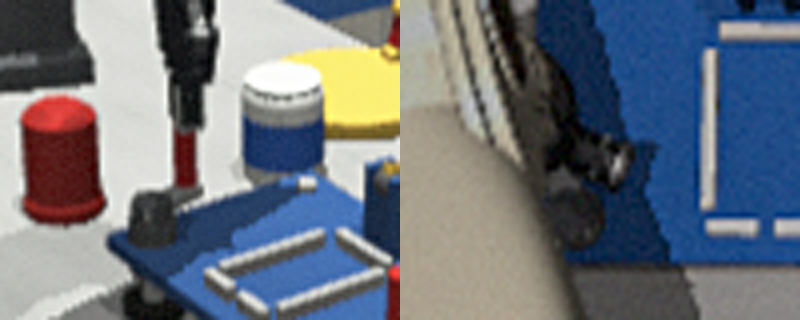

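```bash
python3 -c "
from h import *
p=bot.get_obs()['eef_pos']
print(p,proj('side',p),proj('side',[.530,.178,.143]),proj('side',[.530,.178,.093]))
im,d=load('side2');X=cloud('side',d);H,S,V=hsv_of(im)
red=((H<8)|(H>172))&(S>120)&(V>40)&(np.hypot(X[...,0]-.53,X[...,1]-.175)<.04)&(X[...,2]>.06)
Q=X[red];print(Q.min(0),Q.max(0),Q.mean(0))
ys,xs=np.where(red);print(xs.min(),xs.max(),ys.min(),ys.max())
for v in range(148,185,3): print(v,X[v,262:272].mean(0).round(3),im[v,266])
"
```

```text
[0.53274041 0.17978845 0.11172349] [[265.87044357 170.19552967]] [[265.08780175 160.89514809]] [[265.5971189  176.37765657]]
[0.52350719 0.16667959 0.09592703] [0.53591285 0.1833275  0.13925007] [0.52871104 0.17414567 0.11593873]
264 268 163 176
148 [0.519 0.15  0.196] [24 28 30]
151 [0.55  0.201 0.161] [22 22 25]
154 [0.549 0.198 0.153] [11 16 19]
157 [0.548 0.197 0.144] [24 24 25]
160 [0.563 0.224 0.12 ] [22 23 22]
163 [0.593 0.272 0.085] [90 55 55]
166 [0.589 0.265 0.078] [91 28 27]
169 [0.584 0.258 0.072] [85 13 15]
172 [0.578 0.249 0.066] [87 18 17]
175 [0.564 0.227 0.069] [85 13 15]
178 [0.538 0.186 0.082] [81 82 80]
181 [0.559 0.22  0.052] [184 185 179]
184 [0.533 0.179 0.066] [22 44 69]
```

```bash
python3 -c "
from h import *
print(proj('side',[.1819,.4651,.2015]),proj('top',[.1819,.4651,.2015]),proj('side',[.5252,.1759,.0999]),proj('top',[.533,.1798,.112]))
a=load('side0')[0][60:160,60:160];b=load('side2')[0][110:190,226:306]
cv2.imwrite('pics/z3.png',np.hstack([cv2.resize(a[:,:,::-1],(400,400),interpolation=cv2.INTER_NEAREST),cv2.resize(b[:,:,::-1],(400,400),interpolation=cv2.INTER_NEAREST)]))"
```

```text
[[108.3520473  137.60254788]] [[116.27062971 330.1783245 ]] [[264.52739912 174.94232499]] [[230.10408652 206.50033108]]
```

View pics/z3.png

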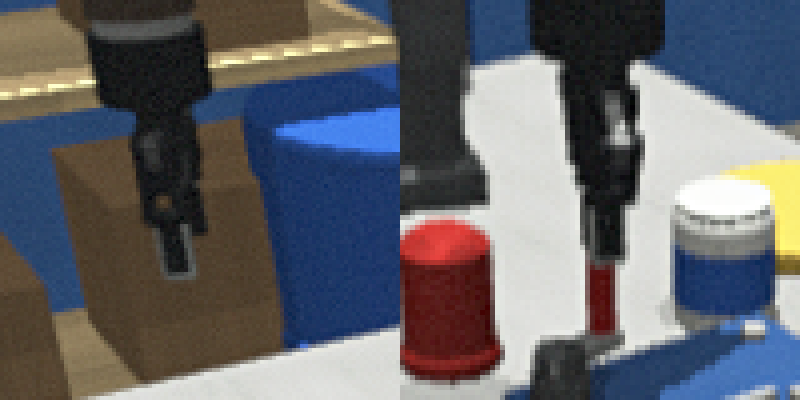

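```bash
python3 -c "
from h import *
for t,p,b in(('side0',(.182,.465,.2015),(85,85,130,140)),('side2',(.533,.1798,.112),(250,120,285,170)),('s1',(.5252,.1759,.0999),(240,120,290,180))):
    im,d=load(t);X=cloud('side',d)
    s=X[b[1]:b[3],b[0]:b[2]].reshape(-1,3);c=im[b[1]:b[3],b[0]:b[2]].reshape(-1,3).max(1)
    m=(np.hypot(s[:,0]-p[0],s[:,1]-p[1])<.06)&(s[:,2]>.09)&(c<75)
    Q=s[m];print(t,len(Q))
    for z in np.arange(p[2]-.02,p[2]+.12,.01):
        k=abs(Q[:,2]-z)<.005
        if k.sum()>0: print(round(z,3),k.sum(),np.median(Q[k],0).round(3),Q[k].min(0).round(3)[:2],Q[k].max(0).round(3)[:2])
"
```

```text
side0 392
0.242 3 [0.203 0.503 0.246] [0.2   0.501] [0.206 0.505]
0.252 29 [0.199 0.501 0.252] [0.157 0.412] [0.21  0.509]
0.262 37 [0.169 0.417 0.261] [0.157 0.408] [0.21 0.51]
0.272 41 [0.169 0.417 0.271] [0.157 0.407] [0.21 0.51]
0.282 28 [0.166 0.416 0.282] [0.156 0.408] [0.211 0.508]
0.292 10 [0.179 0.425 0.292] [0.163 0.414] [0.212 0.507]
0.302 29 [0.176 0.429 0.302] [0.159 0.41 ] [0.209 0.493]
0.312 26 [0.184 0.431 0.311] [0.155 0.411] [0.212 0.494]
side2 433
0.142 3 [0.532 0.168 0.145] [0.53  0.166] [0.536 0.171]
0.152 18 [0.528 0.166 0.152] [0.522 0.161] [0.539 0.181]
0.162 15 [0.527 0.162 0.162] [0.519 0.157] [0.535 0.176]
0.172 21 [0.527 0.161 0.172] [0.52  0.154] [0.533 0.176]
0.182 15 [0.523 0.161 0.181] [0.518 0.159] [0.537 0.199]
0.192 32 [0.524 0.147 0.194] [0.51  0.139] [0.535 0.211]
0.202 19 [0.517 0.145 0.203] [0.508 0.132] [0.528 0.166]
0.212 45 [0.517 0.135 0.212] [0.504 0.127] [0.526 0.195]
0.222 38 [0.514 0.136 0.223] [0.504 0.122] [0.524 0.193]
s1 568
0.09 4 [0.502 0.175 0.094] [0.492 0.17 ] [0.509 0.181]
0.1 7 [0.502 0.171 0.096] [0.491 0.165] [0.51  0.175]
0.14 19 [0.522 0.148 0.142] [0.507 0.139] [0.535 0.211]
0.15 23 [0.516 0.142 0.15 ] [0.506 0.136] [0.536 0.206]
0.16 28 [0.517 0.143 0.16 ] [0.506 0.136] [0.547 0.205]
0.17 21 [0.519 0.142 0.169] [0.506 0.135] [0.532 0.206]
0.18 20 [0.505 0.132 0.181] [0.497 0.119] [0.54  0.222]
0.19 43 [0.509 0.126 0.189] [0.496 0.118] [0.526 0.204]
0.2 30 [0.506 0.151 0.202] [0.496 0.118] [0.524 0.204]
0.21 31 [0.507 0.156 0.209] [0.497 0.118] [0.523 0.2  ]
```

The fingers closed above the red grip: the side view shows fingertips near v=162, about 25–30 mm above the reported TCP. I'll open and check the tip height at a known pose.

Call:
step_arm(series=[{"x":0,"y":0,"z":0,"twist":0,"jaw":5},{"x":0,"y":0,"z":0,"twist":0,"jaw":5},{"x":0,"y":0,"z":0,"twist":0,"jaw":5},{"x":-0.2,"y":-0.1,"z":-1,"twist":0,"jaw":5},{"x":-0.2,"y":-0.1,"z":-1,"twist":0,"jaw":5},{"x":-0.2,"y":-0.1,"z":-1,"twist":0,"jaw":5}])

```text
clock: 2.58
eef_pos: [0.5299, 0.1785, 0.1011]
tool_rot: [-0.398, 0.586, 0.399, 0.582]
ft_force: [0.5, 0.5, 0.6]
grip_width: 0.0501
```

```bash
python3 -c "
from h import *
tool()
im,d=snap('side','side4');X=cloud('side',d);tool()
s=X[120:185,240:295].reshape(-1,3);m=(np.hypot(s[:,0]-.53,s[:,1]-.179)<.07)&(s[:,2]>.09);Q=s[m];c=im[120:185,240:295].reshape(-1,3)[m]
f=(Q[:,1]<.158)|(Q[:,1]>.195)
for z in np.arange(.09,.2,.006):
    k=f&(abs(Q[:,2]-z)<.003)
    if k.any(): print(round(z,3),k.sum(),np.median(Q[k],0).round(3),c[k].mean(0).round())
b=im[110:190,226:306]
cv2.imwrite('pics/z4.png',cv2.resize(b[:,:,::-1],(560,560),interpolation=cv2.INTER_NEAREST))"
```

```text
t 2.58 tcp [0.5299 0.1785 0.1011] xdir [-0.006 -0.003 -1.   ] jawyaw 68.7 j [ 0.33  0.42 -0.01  1.15 -0.    0.7 ] F [0.5 0.5 0.6] w 0.0501
t 2.63 tcp [0.5304 0.1787 0.1015] xdir [-0.004 -0.002 -1.   ] jawyaw 68.7 j [ 0.33  0.42 -0.    1.15 -0.    0.7 ] F [0.2 0.1 0. ] w 0.0499
0.09 2 [0.496 0.154 0.091] [35. 36. 38.]
0.096 4 [0.499 0.156 0.094] [42. 44. 42.]
0.132 2 [0.525 0.152 0.135] [103. 107. 104.]
0.138 12 [0.526 0.156 0.138] [65. 63. 62.]
0.144 23 [0.527 0.149 0.144] [49. 49. 49.]
0.15 22 [0.519 0.148 0.15 ] [51. 52. 51.]
0.156 21 [0.521 0.145 0.157] [43. 44. 44.]
0.162 19 [0.522 0.15  0.163] [51. 53. 52.]
0.168 24 [0.522 0.147 0.169] [42. 43. 43.]
0.174 10 [0.53  0.179 0.173] [56. 59. 58.]
0.18 10 [0.509 0.153 0.182] [44. 45. 47.]
0.186 33 [0.515 0.131 0.186] [32. 32. 34.]
0.192 22 [0.513 0.128 0.192] [35. 36. 37.]
0.198 18 [0.51  0.14  0.198] [22. 24. 25.]
```

View pics/z4.png

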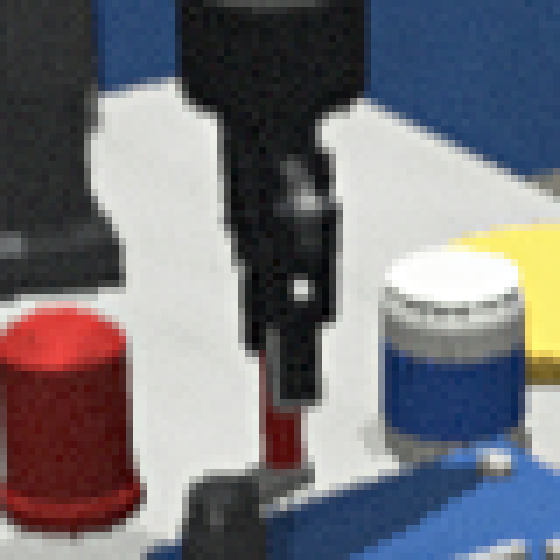

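The tips sit near z=0.134 while the TCP reads 0.1015, about 32 mm apart at this opening. I'll go down 2.5 cm and watch the force.

Call:
step_arm(series=[{"x":0,"y":0,"z":-1,"twist":0,"jaw":5},{"x":0,"y":0,"z":-2,"twist":0,"jaw":5},{"x":0,"y":0,"z":-2.5,"twist":0,"jaw":5},{"x":0,"y":0,"z":-2.5,"twist":0,"jaw":3.5},{"x":0,"y":0,"z":-2.5,"twist":0,"jaw":1},{"x":0,"y":0,"z":-2.5,"twist":0,"jaw":1},{"x":0,"y":0,"z":-2.5,"twist":0,"jaw":1},{"x":0,"y":0,"z":-2.5,"twist":0,"jaw":1}])

```text
clock: 3.3
eef_pos: [0.5309, 0.1799, 0.0767]
tool_rot: [-0.398, 0.585, 0.4, 0.583]
ft_force: [1.5, 3.9, -2.5]
grip_width: 0.0168
```

```bash
python3 -c "
from h import *
tool()
p=bot.get_obs()['eef_pos'];h=np.array([.4955,.1718])
for nm,h,q,a0,a1 in(('L',h,0,None,np.pi+.01),):
    v=p[:2]-h;print(np.hypot(*v));a=np.arctan2(v[1],v[0]);r=.036
    for k in np.linspace(0,1,19):
        A=a+(a1-a)*k;print(round(k,2),((h+r*np.array([np.cos(A),np.sin(A)])-p[:2])*100).round(2))
b=snap('side','side5')[0][110:190,226:306]
cv2.imwrite('pics/z5.png',cv2.resize(b[:,:,::-1],(400,400),interpolation=cv2.INTER_NEAREST))"
```

```text
t 3.3 tcp [0.5309 0.1799 0.0767] xdir [-0.004 -0.    -1.   ] jawyaw 68.7 j [ 0.33  0.44 -0.04  1.09  0.    0.7 ] F [ 1.5  3.9 -2.5] w 0.0168
0.03628721335714461
0.0 [-0.03 -0.01]
0.06 [-0.2   0.55]
0.11 [-0.47  1.07]
0.17 [-0.81  1.55]
0.22 [-1.23  1.96]
0.28 [-1.71  2.29]
0.33 [-2.23  2.55]
0.39 [-2.79  2.72]
0.44 [-3.37  2.79]
0.5 [-3.96  2.77]
0.56 [-4.53  2.65]
0.61 [-5.08  2.45]
0.67 [-5.59  2.15]
0.72 [-6.04  1.78]
0.78 [-6.42  1.35]
0.83 [-6.73  0.85]
0.89 [-6.96  0.31]
0.94 [-7.1  -0.26]
1.0 [-7.14 -0.84]
```

View pics/z5.png

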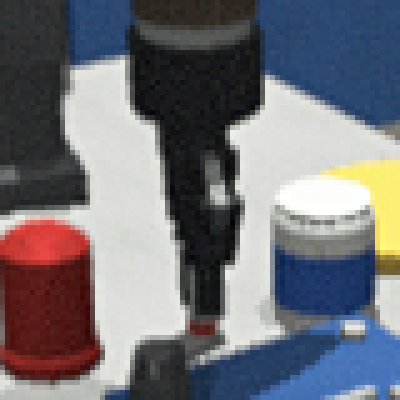

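The grip is held (width 17 mm, 36 mm from the crank axis). Now the first half of the arc.

Call:
step_arm(series=[{"x":-0.2,"y":0.55,"z":0,"twist":0,"jaw":1},{"x":-0.47,"y":1.07,"z":0,"twist":0,"jaw":1},{"x":-0.81,"y":1.55,"z":0,"twist":0,"jaw":1},{"x":-1.23,"y":1.96,"z":-0.05,"twist":0,"jaw":1},{"x":-1.71,"y":2.29,"z":-0.05,"twist":0,"jaw":1},{"x":-2.23,"y":2.55,"z":-0.1,"twist":0,"jaw":1},{"x":-2.79,"y":2.72,"z":-0.1,"twist":0,"jaw":1},{"x":-3.37,"y":2.79,"z":-0.1,"twist":0,"jaw":1},{"x":-3.96,"y":2.77,"z":-0.1,"twist":0,"jaw":1},{"x":-3.96,"y":2.77,"z":-0.1,"twist":0,"jaw":1}])

```text
clock: 4.18
eef_pos: [0.4889, 0.2078, 0.0752]
tool_rot: [-0.398, 0.586, 0.401, 0.582]
ft_force: [2.1, 2.3, -9.2]
grip_width: 0.0166
```

```bash
python3 -c "
from h import *
im,d=snap('side','side6');tool();snap('top','top6')
p=bot.get_obs()['eef_pos'];print(((np.array([.5309-.0714,.1799-.0084])-p[:2])*100))
b=im[110:230,200:360]
cv2.imwrite('pics/z6.png',cv2.resize(b[:,:,::-1],(800,600),interpolation=cv2.INTER_NEAREST))"
```

```text
t 4.23 tcp [0.4891 0.2078 0.0751] xdir [-0.007  0.    -1.   ] jawyaw 68.7 j [ 0.4   0.4  -0.12  1.06  0.    0.77] F [ 0.1  1.5 -9.6] w 0.0168
[-2.95630048 -3.6323904 ]
```

View pics/z6.png

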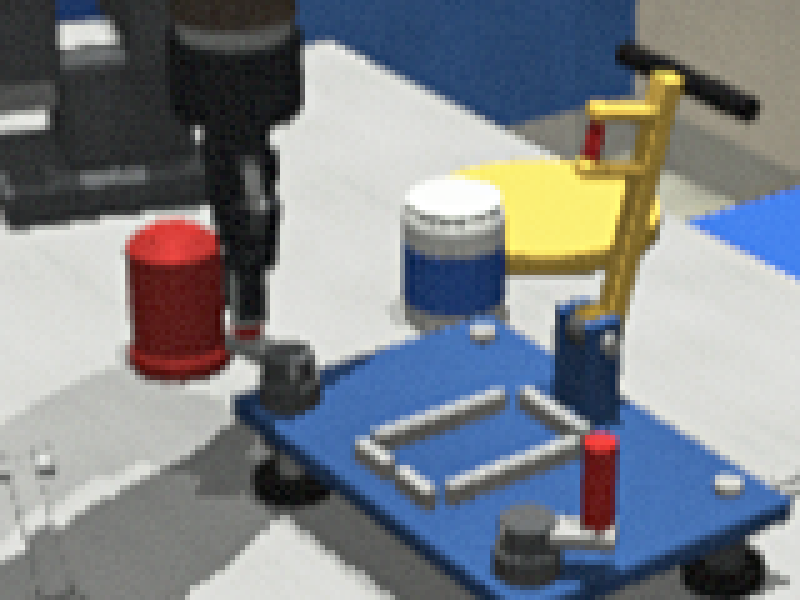

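The crank turned cleanly and the grip is still held. Second half, going a little lower.

Call:
step_arm(series=[{"x":-0.4,"y":-0.14,"z":-0.05,"twist":0,"jaw":1},{"x":-0.92,"y":-0.35,"z":-0.1,"twist":0,"jaw":1},{"x":-1.42,"y":-0.64,"z":-0.1,"twist":0,"jaw":1},{"x":-1.87,"y":-1.01,"z":-0.15,"twist":0,"jaw":1},{"x":-2.25,"y":-1.44,"z":-0.15,"twist":0,"jaw":1},{"x":-2.56,"y":-1.95,"z":-0.2,"twist":0,"jaw":1},{"x":-2.79,"y":-2.5,"z":-0.2,"twist":0,"jaw":1},{"x":-2.93,"y":-3.07,"z":-0.2,"twist":0,"jaw":1},{"x":-2.96,"y":-3.65,"z":-0.2,"twist":0,"jaw":1},{"x":-2.96,"y":-3.65,"z":-0.2,"twist":0,"jaw":1}])

```text
clock: 5.12
eef_pos: [0.4589, 0.1696, 0.0726]
tool_rot: [-0.397, 0.587, 0.4, 0.581]
ft_force: [0.7, 1.7, -10.1]
grip_width: 0.0166
```

```bash
python3 -c "
from h import *
tool()"
```

```text
t 5.12 tcp [0.4589 0.1696 0.0726] xdir [-0.009 -0.001 -1.   ] jawyaw 68.7 j [ 0.35  0.32 -0.24  1.02  0.    0.73] F [  0.7   1.7 -10.1] w 0.0166
```

Call:
step_arm(series=[{"x":0,"y":0,"z":0,"twist":0,"jaw":5},{"x":0,"y":0,"z":0,"twist":0,"jaw":5},{"x":0,"y":0,"z":0,"twist":0,"jaw":5},{"x":0,"y":0,"z":4,"twist":0,"jaw":5},{"x":0,"y":0,"z":8,"twist":0,"jaw":5},{"x":0.5,"y":-3,"z":9,"twist":0,"jaw":5},{"x":1.5,"y":-7,"z":9,"twist":0,"jaw":5},{"x":2.5,"y":-11,"z":9,"twist":0,"jaw":5},{"x":3.5,"y":-15,"z":9,"twist":0,"jaw":5},{"x":4.5,"y":-19,"z":9,"twist":0,"jaw":5}])

```text
clock: 5.95
eef_pos: [0.5046, -0.0223, 0.164]
tool_rot: [-0.398, 0.586, 0.4, 0.581]
ft_force: [1.2, 0.6, 0.4]
grip_width: 0.0501
```

```bash
cat >> h.py <<'E'
def pegs(tags):
    for n,t in tags:
        im,d=load(t);X=cloud(n,d);H,S,V=hsv_of(im)
        red=((H<8)|(H>172))&(S>120)&(V>40)&(abs(X[...,0]-.5)<.065)&(abs(X[...,1]-.058)<.18)&(X[...,2]>.085)&(X[...,2]<.16)
        k,l,st,ce=cv2.connectedComponentsWithStats(red.astype(np.uint8))
        for i in range(1,k):
            if st[i,4]>6:
                Q=X[l==i];z=np.percentile(Q[:,2],95);T=Q[Q[:,2]>z-.008];print(n,'peg',ce[i].round(),len(Q),'all',Q.mean(0).round(4),'top',T.mean(0).round(4))
        b=(H>95)&(H<125)&(S>120)&(abs(X[...,0]-.565)<.13)&(abs(X[...,1]-.058)<.17)&(X[...,2]>.03)&(X[...,2]<.085)
        c,P,s=fitplane(X[b]);print(n,'plane',c.round(4),cv2.minAreaRect((P[:,:2]*1000).astype(np.float32)))
E
python3 -c "
from h import *
snap('side','side7');snap('top','top7');tool()
pegs((('side','side7'),('top','top7')))
cv2.imwrite('pics/z7.png',np.hstack([cv2.resize(load('side7')[0][110:260,200:400][:,:,::-1],(400,300),interpolation=cv2.INTER_CUBIC),cv2.resize(load('top7')[0][140:260,200:360][:,:,::-1],(400,300),interpolation=cv2.INTER_CUBIC)]))"
```

```text
t 6.05 tcp [ 0.5055 -0.0261  0.1636] xdir [-0.006 -0.004 -1.   ] jawyaw 68.2 j [-0.05  0.28 -0.05  1.25 -0.    0.33] F [0.2 0.3 0.4] w 0.0499
side peg [246. 177.] 93 all [0.4565 0.1645 0.1189] top [0.457  0.1654 0.1372]
side peg [319. 206.] 113 all [ 0.5204 -0.0867  0.1184] top [ 0.5214 -0.0852  0.1369]
side plane [0.0147 0.0067 0.0507] ((564.2308959960938, 54.45396423339844), (190.00119018554688, 286.2319641113281), 0.23118044435977936)
top peg [321. 212.] 16 all [ 0.5217 -0.0859  0.1345] top [ 0.5238 -0.0856  0.1379]
top peg [232. 232.] 34 all [0.4573 0.168  0.1332] top [0.4575 0.1691 0.1391]
top plane [0.0128 0.0072 0.0502] ((565.5531005859375, 59.58074188232422), (187.0865478515625, 282.15380859375), 1.1759452819824219)
```

View pics/z7.png

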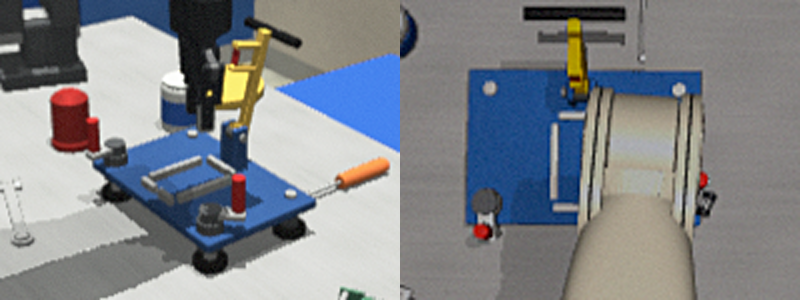

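Left grip now stands on the robot side of its axis, and the arm is near the right grip at side (319,206). Down to that one.

Call:
step_arm(series=[{"x":0.8,"y":-3.5,"z":0,"twist":0,"jaw":5},{"x":1.7,"y":-5.8,"z":0,"twist":0,"jaw":5},{"x":1.7,"y":-5.8,"z":-1,"twist":0,"jaw":5},{"x":1.7,"y":-5.8,"z":-4,"twist":0,"jaw":5},{"x":1.7,"y":-5.8,"z":-7,"twist":0,"jaw":5},{"x":1.7,"y":-5.8,"z":-9,"twist":0,"jaw":5},{"x":1.7,"y":-5.8,"z":-9,"twist":0,"jaw":5}])

```text
clock: 6.63
eef_pos: [0.5185, -0.0829, 0.0693]
tool_rot: [-0.394, 0.59, 0.399, 0.581]
ft_force: [-0.6, -0.4, -0.6]
grip_width: 0.0498
```

Call:
step_arm(series=[{"x":0,"y":0,"z":0,"twist":0,"jaw":3},{"x":0,"y":0,"z":0,"twist":0,"jaw":1},{"x":0,"y":0,"z":0,"twist":0,"jaw":1},{"x":0,"y":0,"z":0,"twist":0,"jaw":1},{"x":0,"y":0,"z":0,"twist":0,"jaw":1}])

```text
clock: 7.05
eef_pos: [0.5196, -0.0818, 0.0707]
tool_rot: [-0.395, 0.589, 0.399, 0.582]
ft_force: [-0.5, 3.4, 1.6]
grip_width: 0.0165
```

```bash
python3 -c "
from h import *
tool()
snap('side','side8');cv2.imwrite('pics/z8.png',cv2.resize(load('side8')[0][110:260,200:400][:,:,::-1],(800,600),interpolation=cv2.INTER_CUBIC))
p=bot.get_obs()['eef_pos'];h=np.array([.4975,-.058]);a1=-np.pi+.01
v=p[:2]-h;print(np.hypot(*v));a=np.arctan2(v[1],v[0]);r=.036;print(a)
for k in np.linspace(0,1,16):
        A=a+(a1-a)*k;print(round(k,2),((h+r*np.array([np.cos(A),np.sin(A)])-p[:2])*100).round(2))
"
```

```text
t 7.05 tcp [ 0.5196 -0.0818  0.0707] xdir [-0.012 -0.001 -1.   ] jawyaw 68.3 j [-0.15  0.39 -0.14  1.05 -0.    0.23] F [-0.5  3.4  1.6] w 0.0165
0.03249361905347739
-0.8231674378730102
0.0 [ 0.24 -0.26]
0.07 [-0.2 -0.6]
0.13 [-0.68 -0.87]
0.2 [-1.19 -1.07]
0.27 [-1.74 -1.19]
0.33 [-2.29 -1.22]
0.4 [-2.84 -1.16]
0.47 [-3.37 -1.02]
0.53 [-3.88 -0.8 ]
0.6 [-4.35 -0.51]
0.67 [-4.77 -0.15]
0.73 [-5.13  0.27]
0.8 [-5.42  0.75]
0.87 [-5.63  1.26]
0.93 [-5.76  1.8 ]
1.0 [-5.81  2.35]
```

View pics/z8.png

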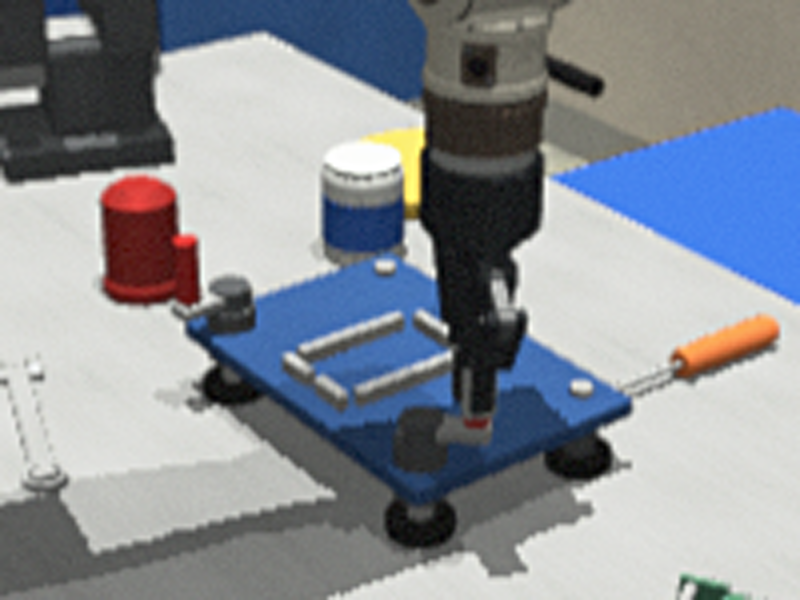

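Gripped with a 3 mm offset across the pad, so I keep that offset constant. First part of the arc.

Call:
step_arm(series=[{"x":-0.44,"y":-0.34,"z":0,"twist":0,"jaw":1},{"x":-0.92,"y":-0.61,"z":0,"twist":0,"jaw":1},{"x":-1.43,"y":-0.81,"z":0.05,"twist":0,"jaw":1},{"x":-1.98,"y":-0.93,"z":0.05,"twist":0,"jaw":1},{"x":-2.53,"y":-0.96,"z":0.1,"twist":0,"jaw":1},{"x":-3.08,"y":-0.9,"z":0.1,"twist":0,"jaw":1},{"x":-3.61,"y":-0.76,"z":0.15,"twist":0,"jaw":1},{"x":-4.12,"y":-0.54,"z":0.15,"twist":0,"jaw":1},{"x":-4.12,"y":-0.54,"z":0.15,"twist":0,"jaw":1}])

```text
clock: 7.85
eef_pos: [0.4788, -0.088, 0.0721]
tool_rot: [-0.395, 0.589, 0.398, 0.582]
ft_force: [2.6, 0.1, -6.4]
grip_width: 0.0163
```

```bash
python3 -c "
from h import *
tool();p=bot.get_obs()['eef_pos'];print((p-[.5196,-.0818,.0707])*100)"
```

```text
t 7.85 tcp [ 0.4788 -0.088   0.0721] xdir [-0.011 -0.003 -1.   ] jawyaw 68.2 j [-0.18  0.32 -0.24  1.02 -0.    0.2 ] F [ 2.6  0.1 -6.4] w 0.0163
[-4.08415845 -0.62206638  0.13596723]
```

Call:
step_arm(series=[{"x":-0.51,"y":0.37,"z":0,"twist":0,"jaw":1},{"x":-0.93,"y":0.73,"z":0,"twist":0,"jaw":1},{"x":-1.29,"y":1.15,"z":0.05,"twist":0,"jaw":1},{"x":-1.58,"y":1.63,"z":0.05,"twist":0,"jaw":1},{"x":-1.79,"y":2.14,"z":0.05,"twist":0,"jaw":1},{"x":-1.92,"y":2.68,"z":0.1,"twist":0,"jaw":1},{"x":-1.97,"y":3.23,"z":0.1,"twist":0,"jaw":1},{"x":-1.97,"y":3.23,"z":0.1,"twist":0,"jaw":1},{"x":-1.97,"y":3.23,"z":0.1,"twist":0,"jaw":1}])

```text
clock: 8.6
eef_pos: [0.4593, -0.0572, 0.0732]
tool_rot: [-0.396, 0.59, 0.397, 0.581]
ft_force: [1.6, -5.1, -4.3]
grip_width: 0.0167
```

Call:
step_arm(series=[{"x":0,"y":0,"z":0,"twist":0,"jaw":5},{"x":0,"y":0,"z":0,"twist":0,"jaw":5},{"x":0,"y":0,"z":0,"twist":0,"jaw":5},{"x":0,"y":0,"z":4,"twist":0,"jaw":7},{"x":0,"y":0,"z":8,"twist":0,"jaw":8.5},{"x":0,"y":-3,"z":9,"twist":5,"jaw":8.5},{"x":0,"y":-7,"z":9,"twist":10,"jaw":8.5},{"x":1,"y":-11,"z":9,"twist":15,"jaw":8.5},{"x":1,"y":-15,"z":9,"twist":18,"jaw":8.5},{"x":1,"y":-19,"z":9,"twist":18,"jaw":8.5}])

```text
clock: 9.43
eef_pos: [0.4696, -0.2487, 0.1638]
tool_rot: [-0.485, 0.52, 0.483, 0.512]
ft_force: [0.4, 0.9, 0.1]
grip_width: 0.085
```

```bash
python3 -c "
from h import *
snap('side','side9');snap('top','top9');tool()
pegs((('side','side9'),('top','top9')))
cv2.imwrite('pics/z9.png',np.hstack([cv2.resize(load('side9')[0][110:260,200:400][:,:,::-1],(400,300),interpolation=cv2.INTER_CUBIC),cv2.resize(load('top9')[0][140:260,200:360][:,:,::-1],(400,300),interpolation=cv2.INTER_CUBIC)]))"
```

```text
t 9.53 tcp [ 0.4691 -0.2523  0.1632] xdir [-0.007 -0.011 -1.   ] jawyaw 85.8 j [-0.49  0.33  0.02  1.26 -0.01 -0.41] F [ 0.6 -1.1 -0.5] w 0.0853
side peg [246. 176.] 90 all [0.4573 0.1646 0.1195] top [0.4576 0.1663 0.1388]
side peg [294. 208.] 113 all [ 0.4599 -0.0637  0.1208] top [ 0.4607 -0.0622  0.1388]
side plane [0.0046 0.0007 0.0576] ((566.3214111328125, 56.771629333496094), (189.2569580078125, 289.4042663574219), 0.29525744915008545)
top peg [232. 232.] 37 all [0.4587 0.1681 0.1367] top [0.4598 0.1694 0.1417]
top peg [311. 232.] 28 all [ 0.4606 -0.0586  0.1381] top [ 0.4615 -0.0584  0.1398]
top plane [ 0.0014 -0.0014  0.058 ] ((565.564208984375, 59.83744812011719), (187.47784423828125, 282.2754211425781), 1.0030601024627686)
```

View pics/z9.png

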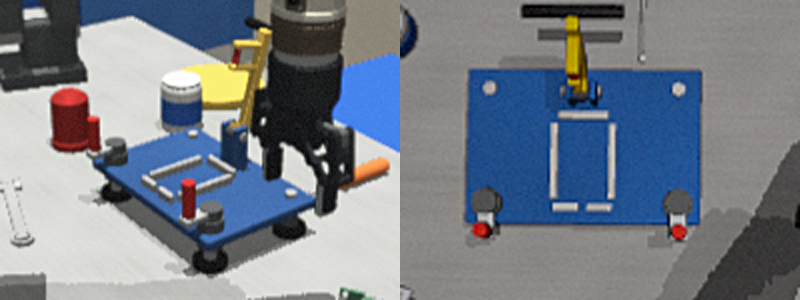

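Both cranks are at zero and the plate tilt measures 0.005 rad or less. Next, the middle valve.

Call:
step_arm(series=[{"x":1,"y":-4,"z":0,"twist":0.7,"jaw":8.5},{"x":2.2,"y":-8,"z":-1,"twist":0.7,"jaw":8.5},{"x":3.2,"y":-12.1,"z":-3,"twist":0.7,"jaw":8.5},{"x":3.2,"y":-12.1,"z":-6,"twist":0.7,"jaw":8.5},{"x":3.2,"y":-12.1,"z":-8,"twist":0.7,"jaw":8.5},{"x":3.2,"y":-12.1,"z":-8,"twist":0.7,"jaw":8.5},{"x":3.2,"y":-12.1,"z":-8,"twist":0.7,"jaw":8.5}])

```text
clock: 10.12
eef_pos: [0.5001, -0.3717, 0.0819]
tool_rot: [-0.484, 0.519, 0.485, 0.51]
ft_force: [0.3, 0.6, 0.6]
grip_width: 0.0848
```

```bash
python3 -c "
from h import *
im,d=snap('side','side10');tool();X=cloud('side',d)
cv2.imwrite('pics/z10.png',cv2.resize(im[180:330,320:520][:,:,::-1],(800,600),interpolation=cv2.INTER_CUBIC))
o=bot.get_obs()['eef_pos']
v=im.max(2);Q=X[(v<110)&(np.hypot(X[...,0]-o[0],X[...,1]-o[1])<.075)&(X[...,2]>.02)]
for z in np.arange(.05,.2,.008):
    k=abs(Q[:,2]-z)<.004
    if k.any(): print(round(z,3),k.sum(),np.median(Q[k],0).round(3),Q[k].min(0).round(3),Q[k].max(0).round(3))
"
```

```text
t 10.17 tcp [ 0.5014 -0.3725  0.0839] xdir [-0.007 -0.01  -1.   ] jawyaw 86.5 j [-0.63  0.55  0.16  1.18 -0.01 -0.57] F [-0.   0.2  0.1] w 0.0849
0.05 175 [ 0.48  -0.395  0.051] [ 0.435 -0.406  0.046] [ 0.534 -0.343  0.054]
0.058 387 [ 0.501 -0.374  0.056] [ 0.436 -0.405  0.054] [ 0.532 -0.345  0.062]
0.066 20 [ 0.473 -0.353  0.063] [ 0.437 -0.397  0.062] [ 0.482 -0.346  0.066]
0.122 3 [ 0.504 -0.329  0.125] [ 0.502 -0.329  0.125] [ 0.51  -0.328  0.125]
0.13 38 [ 0.498 -0.33   0.132] [ 0.487 -0.426  0.126] [ 0.514 -0.315  0.134]
0.138 62 [ 0.496 -0.417  0.138] [ 0.488 -0.429  0.135] [ 0.514 -0.316  0.142]
0.146 68 [ 0.496 -0.417  0.147] [ 0.488 -0.429  0.142] [ 0.515 -0.316  0.15 ]
0.154 66 [ 0.496 -0.331  0.154] [ 0.487 -0.428  0.15 ] [ 0.517 -0.316  0.158]
0.162 54 [ 0.495 -0.329  0.161] [ 0.488 -0.429  0.158] [ 0.513 -0.318  0.166]
0.17 65 [ 0.493 -0.33   0.17 ] [ 0.486 -0.441  0.166] [ 0.513 -0.301  0.174]
0.178 160 [ 0.495 -0.412  0.178] [ 0.484 -0.447  0.174] [ 0.517 -0.3    0.182]
0.186 159 [ 0.494 -0.407  0.186] [ 0.483 -0.445  0.182] [ 0.518 -0.3    0.19 ]
0.194 178 [ 0.492 -0.398  0.194] [ 0.482 -0.445  0.19 ] [ 0.52  -0.3    0.198]
```

View pics/z10.png

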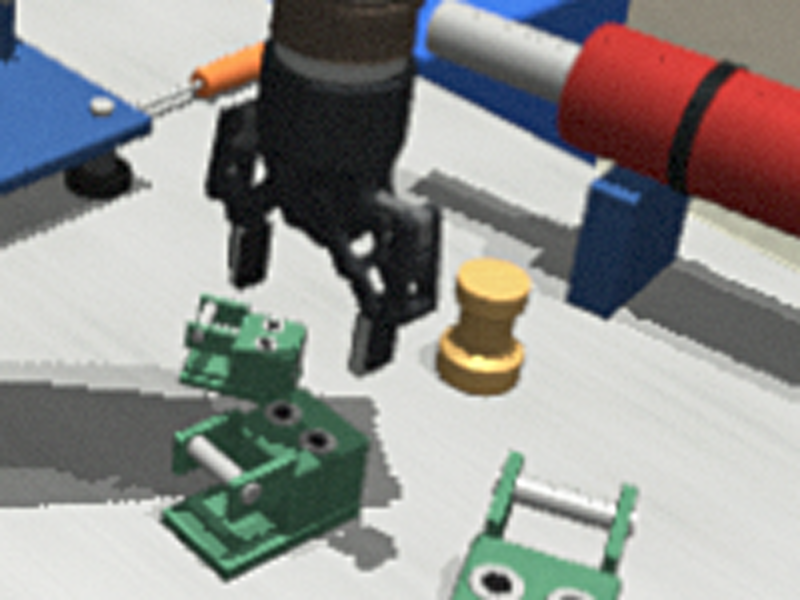

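The fingers straddle the valve, with tips at z 0.125 (42 mm above the reported TCP when fully open). Descend and close.

Call:
step_arm(series=[{"x":0,"y":-0.1,"z":-3,"twist":0,"jaw":8.5},{"x":0,"y":-0.1,"z":-6,"twist":0,"jaw":8.5},{"x":0,"y":-0.1,"z":-8,"twist":0,"jaw":8.5},{"x":0,"y":-0.1,"z":-9.2,"twist":0,"jaw":8.5},{"x":0,"y":-0.1,"z":-9.2,"twist":0,"jaw":8.5},{"x":0,"y":-0.1,"z":-9.2,"twist":0,"jaw":7},{"x":0,"y":-0.1,"z":-9.2,"twist":0,"jaw":5},{"x":0,"y":-0.1,"z":-9.2,"twist":0,"jaw":4},{"x":0,"y":-0.1,"z":-9.2,"twist":0,"jaw":4},{"x":0,"y":-0.1,"z":-9.2,"twist":0,"jaw":4}])

```text
clock: 11.0
eef_pos: [0.5036, -0.3743, -0.0051]
tool_rot: [-0.487, 0.518, 0.482, 0.511]
ft_force: [0.1, 1.0, 5.9]
grip_width: 0.0549
```

```bash
python3 -c "
from h import *
im,d=snap('side','side11');tool()
cv2.imwrite('pics/z11.png',cv2.resize(im[180:330,320:520][:,:,::-1],(800,600),interpolation=cv2.INTER_CUBIC))
"
```

```text
t 11.05 tcp [ 0.5036 -0.3743 -0.0051] xdir [-0.002 -0.012 -1.   ] jawyaw 86.6 j [-0.63  0.64  0.06  0.98 -0.01 -0.57] F [0.2 0.9 7.2] w 0.0549
```

View pics/z11.png

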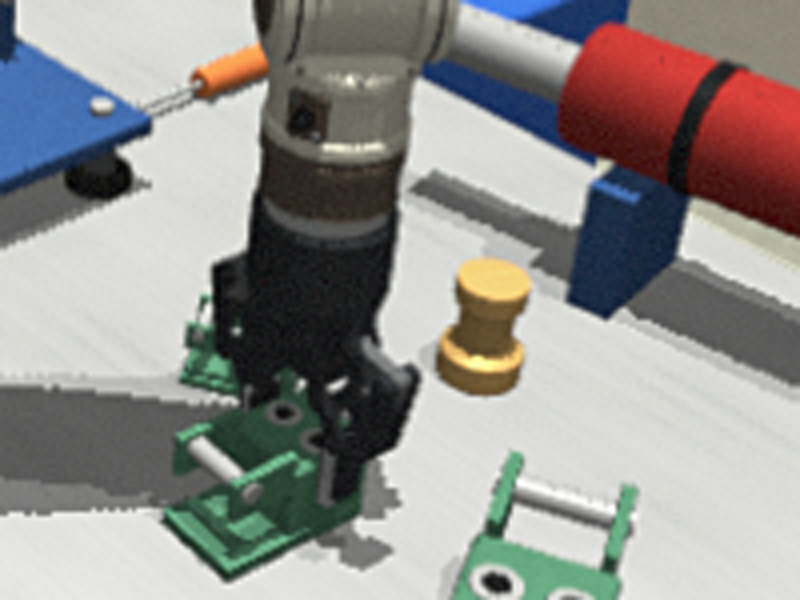

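The valve is gripped (55 mm). Before carrying it over I recompute the saddle and the hook's clearance from the last unobstructed picture.

```bash
python3 -c "
from h import *
for n,t in(('top','top9'),('side','side9')):
    im,d=load(t);X=cloud(n,d);H,S,V=hsv_of(im)
    w=(S<70)&(V>110)&(abs(X[...,0]-.548)<.075)&(abs(X[...,1]-.058)<.055)&(X[...,2]>.055)&(X[...,2]<.09)
    Q=X[w];print(n,'rails',len(Q),cv2.minAreaRect((Q[:,:2]*1000).astype(np.float32)))
    for nm,k in(('near',Q[:,0]<.505),('far',Q[:,0]>.595),('left',(Q[:,1]>.08)&(abs(Q[:,0]-.55)<.035)),('right',(Q[:,1]<.035)&(abs(Q[:,0]-.55)<.035))):
        q=Q[k]
        if len(q)>3: print(nm,len(q),q.mean(0).round(4),q.min(0).round(4),q.max(0).round(4))
    left=Q[(Q[:,1]>.08)&(abs(Q[:,0]-.55)<.035)];right=Q[(Q[:,1]<.035)&(abs(Q[:,0]-.55)<.035)]
    for q in(left,right):
        if len(q)>5: print('yaw',np.polyfit(q[:,0],q[:,1],1))
    y=(H>15)&(H<35)&(S>110)&(abs(X[...,0]-.65)<.06)&(abs(X[...,1]-.058)<.04)&(X[...,2]>.1);Q=X[y]
    for z in np.arange(.12,.29,.015):
        k=abs(Q[:,2]-z)<.0075
        if k.any(): print('hook',round(z,3),k.sum(),Q[k].min(0).round(3),Q[k].max(0).round(3))
"
```

```text
top rails 314 ((547.7034912109375, 59.063297271728516), (121.75228118896484, 76.44342803955078), 1.268751859664917)
near 74 [0.493  0.0563 0.0685] [0.4873 0.0205 0.0562] [0.505  0.096  0.0805]
far 74 [0.6036 0.0579 0.0681] [0.5987 0.0292 0.055 ] [0.6087 0.0894 0.08  ]
left 69 [0.5491 0.0935 0.0706] [0.5158 0.0893 0.0626] [0.5831 0.0981 0.079 ]
right 62 [0.5479 0.0239 0.07  ] [0.517  0.0202 0.0612] [0.5841 0.0276 0.0765]
yaw [0.02574904 0.07934743]
yaw [0.00234579 0.02260987]
hook 0.12 18 [0.623 0.053 0.116] [0.644 0.068 0.127]
hook 0.135 18 [0.623 0.052 0.128] [0.65  0.064 0.14 ]
hook 0.15 3 [0.644 0.054 0.147] [0.648 0.055 0.156]
hook 0.165 5 [0.645 0.053 0.158] [0.66  0.057 0.171]
hook 0.18 3 [0.651 0.053 0.175] [0.662 0.053 0.176]
hook 0.195 1 [0.66  0.054 0.202] [0.66  0.054 0.202]
hook 0.21 14 [0.618 0.053 0.205] [0.663 0.066 0.217]
hook 0.225 10 [0.618 0.053 0.218] [0.671 0.066 0.22 ]
hook 0.24 57 [0.625 0.053 0.233] [0.674 0.067 0.247]
hook 0.255 75 [0.626 0.027 0.248] [0.686 0.067 0.262]
side rails 212 ((549.9088134765625, 57.05438995361328), (122.43895721435547, 82.936744689
[... 225 characters left out ...]
 0.0667] [0.5838 0.0984 0.0759]
right 41 [0.5585 0.0216 0.0716] [0.5336 0.0169 0.0671] [0.5837 0.0281 0.0748]
yaw [0.00448876 0.08946279]
yaw [0.03396262 0.00268162]
hook 0.12 12 [0.624 0.053 0.118] [0.653 0.068 0.127]
hook 0.135 34 [0.627 0.049 0.128] [0.655 0.064 0.141]
hook 0.15 27 [0.64  0.048 0.143] [0.652 0.066 0.157]
hook 0.165 28 [0.646 0.049 0.158] [0.657 0.067 0.172]
hook 0.18 32 [0.65  0.051 0.173] [0.668 0.067 0.187]
hook 0.195 30 [0.654 0.051 0.188] [0.67  0.066 0.202]
hook 0.21 54 [0.617 0.047 0.203] [0.674 0.069 0.217]
hook 0.225 46 [0.616 0.049 0.218] [0.679 0.066 0.232]
hook 0.24 53 [0.628 0.05  0.233] [0.682 0.065 0.247]
hook 0.255 67 [0.626 0.049 0.248] [0.69  0.078 0.262]
```

Call:
step_arm(series=[{"x":0,"y":0,"z":2,"twist":0,"jaw":4},{"x":0,"y":0,"z":5,"twist":0,"jaw":4},{"x":0,"y":0,"z":8,"twist":0,"jaw":4},{"x":0,"y":0,"z":11,"twist":0,"jaw":4},{"x":0,"y":0,"z":14,"twist":0,"jaw":4},{"x":0,"y":0,"z":17,"twist":0,"jaw":4},{"x":0,"y":0,"z":17,"twist":0,"jaw":4},{"x":0,"y":0,"z":17,"twist":0,"jaw":4}])

```text
clock: 11.72
eef_pos: [0.5044, -0.3751, 0.1661]
tool_rot: [-0.489, 0.518, 0.481, 0.511]
ft_force: [-0.5, 0.5, -8.2]
grip_width: 0.0548
```

```bash
python3 -c "
from h import *
im,d=snap('side','side12');tool();X=cloud('side',d);H,S,V=hsv_of(im)
g=(H>60)&(H<90)&(S>80)&(np.hypot(X[...,0]-.49,X[...,1]+.374)<.09)&(X[...,2]>.14)
Q=X[g];print(len(Q),cv2.minAreaRect((Q[:,:2]*1000).astype(np.float32)),Q.min(0),Q.max(0))
cv2.imwrite('pics/z12.png',cv2.resize(im[130:330,320:520][:,:,::-1],(600,600),interpolation=cv2.INTER_CUBIC))
"
```

```text
t 11.77 tcp [ 0.503  -0.3739  0.1635] xdir [-0.004 -0.011 -1.   ] jawyaw 86.6 j [-0.63  0.51  0.3   1.36 -0.01 -0.57] F [-0.2  0.3 -8.3] w 0.0552
1203 ((487.50567626953125, -372.3353271484375), (112.4974594116211, 102.56160736083984), 43.93162155151367) [ 0.43401686 -0.43866024  0.17195771] [ 0.53123507 -0.31118222  0.43824896]
```

View pics/z12.png

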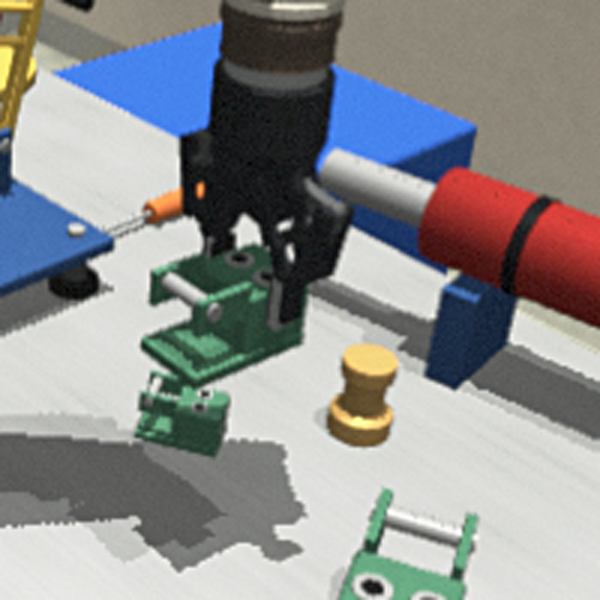

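The valve hangs level with its pin to the robot. I carry it over, clear of the crank grip (top at 0.141).

Call:
step_arm(series=[{"x":0,"y":2,"z":1,"twist":0,"jaw":4},{"x":0,"y":5.5,"z":1.5,"twist":0,"jaw":4},{"x":0,"y":9,"z":1.5,"twist":0,"jaw":4},{"x":0,"y":12.5,"z":1.5,"twist":1,"jaw":4},{"x":1,"y":16,"z":1.5,"twist":2,"jaw":4},{"x":2,"y":19.5,"z":1.5,"twist":3,"jaw":4},{"x":3,"y":23,"z":1.5,"twist":4.2,"jaw":4},{"x":4,"y":26.5,"z":1.5,"twist":4.2,"jaw":4},{"x":4.5,"y":30,"z":1.5,"twist":4.2,"jaw":4},{"x":5,"y":33,"z":1.5,"twist":4.2,"jaw":4}])

```text
clock: 12.6
eef_pos: [0.5508, -0.0413, 0.1746]
tool_rot: [0.504, -0.501, -0.503, -0.491]
ft_force: [-1.0, 0.2, -8.4]
grip_width: 0.055
```

```bash
python3 -c "
from h import *
tool();print((np.array([.568,.0585,.055])-bot.get_obs()['eef_pos'])*100)"
```

```text
t 12.6 tcp [ 0.5508 -0.0413  0.1746] xdir [-0.01  -0.011 -1.   ] jawyaw 90.8 j [-0.07  0.36  0.1   1.32 -0.01 -0.08] F [-1.   0.2 -8.4] w 0.055
[  1.72404231   9.98104988 -11.96043467]
```

Call:
step_arm(series=[{"x":0.7,"y":3.5,"z":0,"twist":0,"jaw":4},{"x":1.2,"y":7,"z":0,"twist":0,"jaw":4},{"x":1.7,"y":10,"z":-1,"twist":0,"jaw":4},{"x":1.7,"y":10,"z":-4,"twist":0,"jaw":4},{"x":1.7,"y":10,"z":-6.5,"twist":0,"jaw":4},{"x":1.7,"y":10,"z":-8,"twist":0,"jaw":4},{"x":1.7,"y":10,"z":-8,"twist":0,"jaw":4},{"x":1.7,"y":10,"z":-8,"twist":0,"jaw":4}])

```text
clock: 13.27
eef_pos: [0.5645, 0.0584, 0.091]
tool_rot: [-0.502, 0.504, 0.505, 0.489]
ft_force: [0.1, 0.2, -6.4]
grip_width: 0.0545
```

```bash
python3 -c "
from h import *
im,d=snap('side','side13');tool();X=cloud('side',d);H,S,V=hsv_of(im)
g=(H>60)&(H<90)&(S>80)&(np.hypot(X[...,0]-.55,X[...,1]-.058)<.09)&(X[...,2]>.07)
Q=X[g];print(len(Q),cv2.minAreaRect((Q[:,:2]*1000).astype(np.float32)),Q.min(0),Q.max(0))
w=(S<70)&(V>110)&(abs(X[...,0]-.548)<.075)&(abs(X[...,1]-.058)<.055)&(X[...,2]>.055)&(X[...,2]<.082)
Q=X[w];print(len(Q),cv2.minAreaRect((Q[:,:2]*1000).astype(np.float32)))
cv2.imwrite('pics/z13.png',cv2.resize(im[110:260,220:370][:,:,::-1],(600,600),interpolation=cv2.INTER_CUBIC))
"
```

```text
t 13.32 tcp [0.5665 0.0584 0.093 ] xdir [-0.013 -0.011 -1.   ] jawyaw 90.8 j [ 0.11  0.46  0.02  1.15 -0.01  0.09] F [ 0.3 -0.3 -6.3] w 0.0552
648 ((542.2296142578125, 50.11747741699219), (99.97380065917969, 100.82304382324219), 33.22272872924805) [4.95382110e-01 1.79296806e-04 9.67229259e-02] [0.59748756 0.11897636 0.28599087]
82 ((547.0504760742188, 43.70729064941406), (60.295963287353516, 126.41815185546875), 78.64991760253906)
```

View pics/z13.png

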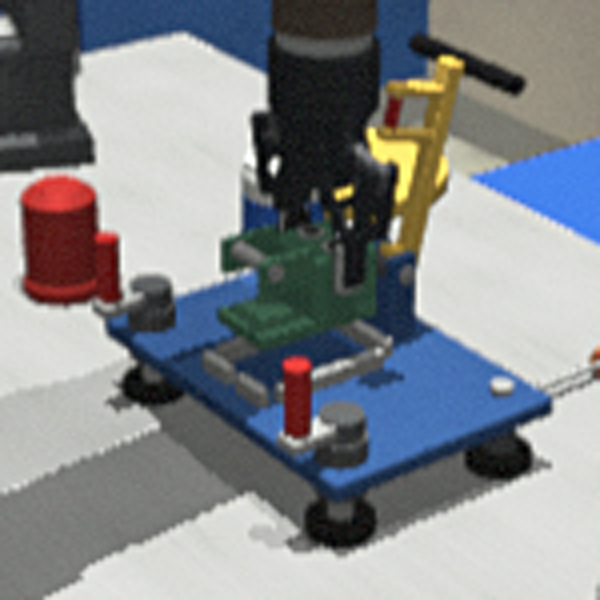

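The valve hangs about 35 mm above the saddle with its plate inside the rails' outline. I shift 2 mm forward and lower it gently.

Call:
step_arm(series=[{"x":0.2,"y":0,"z":-1,"twist":0,"jaw":4},{"x":0.2,"y":0,"z":-1.8,"twist":0,"jaw":4},{"x":0.2,"y":0,"z":-2.2,"twist":0,"jaw":4},{"x":0.2,"y":0,"z":-2.6,"twist":0,"jaw":4},{"x":0.2,"y":0,"z":-2.6,"twist":0,"jaw":4},{"x":0.2,"y":0,"z":-2.9,"twist":0,"jaw":4},{"x":0.2,"y":0,"z":-3.2,"twist":0,"jaw":4},{"x":0.2,"y":0,"z":-3.2,"twist":0,"jaw":4}])

```text
clock: 13.98
eef_pos: [0.5683, 0.0584, 0.0606]
tool_rot: [-0.503, 0.503, 0.504, 0.49]
ft_force: [-1.0, 0.3, -7.6]
grip_width: 0.055
```

```bash
python3 -c "
from h import *
im,d=snap('side','side14');tool();im2,_=snap('top','top14')
a=cv2.resize(im[150:250,240:340][:,:,::-1],(400,400),interpolation=cv2.INTER_CUBIC)
b=cv2.resize(im2[160:240,230:310][:,:,::-1],(400,400),interpolation=cv2.INTER_CUBIC)
cv2.imwrite('pics/z14.png',np.hstack([a,b]))
"
```

```text
t 14.03 tcp [0.5683 0.0584 0.0608] xdir [-0.014 -0.011 -1.   ] jawyaw 90.8 j [ 0.11  0.49 -0.02  1.08 -0.01  0.09] F [-1.   0.  -7.6] w 0.0549
```

View pics/z14.png

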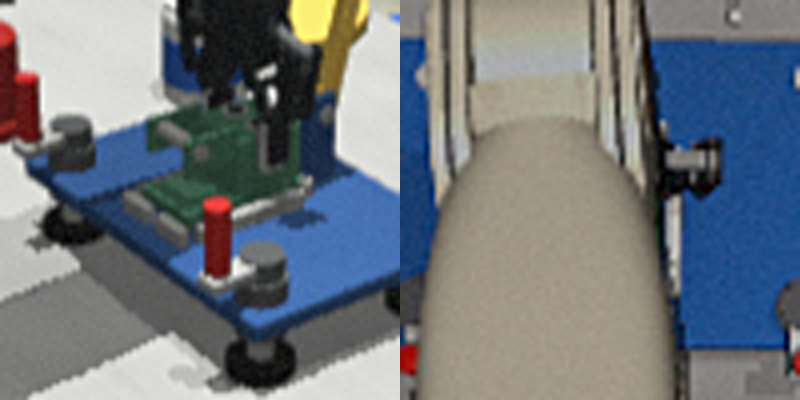

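No contact force yet and the plate is between the rails. Lower the rest of the way.

Call:
step_arm(series=[{"x":0,"y":0,"z":-0.3,"twist":0,"jaw":4},{"x":0,"y":0,"z":-0.5,"twist":0,"jaw":4},{"x":0,"y":0,"z":-0.6,"twist":0,"jaw":4},{"x":0,"y":0,"z":-0.7,"twist":0,"jaw":4},{"x":0,"y":0,"z":-0.7,"twist":0,"jaw":4}])

```text
clock: 14.5
eef_pos: [0.5684, 0.0584, 0.0543]
tool_rot: [-0.503, 0.503, 0.504, 0.49]
ft_force: [-1.2, 0.0, -5.2]
grip_width: 0.0549
```

Call:
step_arm(series=[{"x":0,"y":0,"z":-0.1,"twist":0,"jaw":4},{"x":0,"y":0,"z":-0.2,"twist":0,"jaw":4},{"x":0,"y":0,"z":-0.2,"twist":0,"jaw":4}])

```text
clock: 14.75
eef_pos: [0.5685, 0.0585, 0.054]
tool_rot: [-0.503, 0.502, 0.504, 0.491]
ft_force: [-4.2, -0.3, 5.2]
grip_width: 0.0548
```

```bash
python3 -c "
from h import *
im,d=snap('side','side15');tool()
a=cv2.resize(im[150:250,240:340][:,:,::-1],(600,600),interpolation=cv2.INTER_CUBIC)
cv2.imwrite('pics/z15.png',a)
"
```

```text
t 14.8 tcp [0.5685 0.0585 0.054 ] xdir [-0.012 -0.011 -1.   ] jawyaw 90.8 j [ 0.11  0.49 -0.03  1.06 -0.01  0.09] F [-5.1  0.3  4.1] w 0.0551
```

View pics/z15.png

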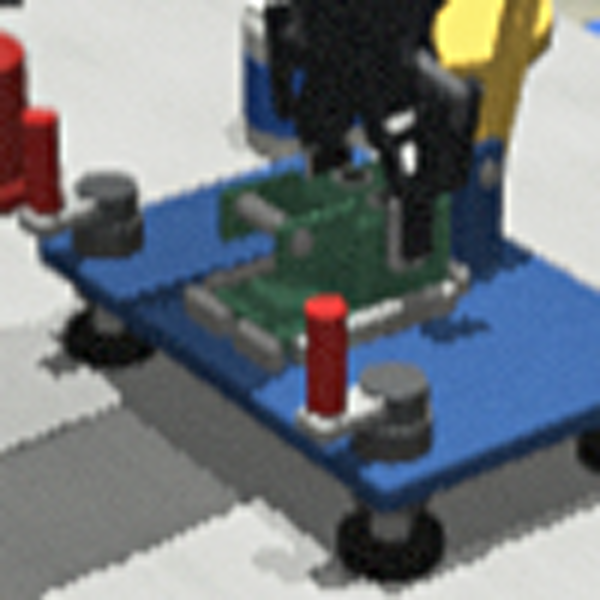

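The foot plate sits within the rails at (320,320) in the crop. Let go and rise.

Call:
step_arm(series=[{"x":0,"y":0,"z":0,"twist":0,"jaw":6.5},{"x":0,"y":0,"z":0,"twist":0,"jaw":8},{"x":0,"y":0,"z":0,"twist":0,"jaw":8},{"x":0,"y":0,"z":0,"twist":0,"jaw":8},{"x":0,"y":0,"z":2,"twist":0,"jaw":8},{"x":0,"y":0,"z":5,"twist":0,"jaw":8},{"x":-1,"y":0,"z":9,"twist":0,"jaw":8},{"x":-4,"y":0,"z":12,"twist":0,"jaw":8},{"x":-7,"y":0,"z":15,"twist":0,"jaw":5},{"x":-10,"y":0,"z":18,"twist":0,"jaw":2}])

```text
clock: 15.63
eef_pos: [0.4694, 0.0584, 0.2336]
tool_rot: [-0.503, 0.502, 0.504, 0.491]
ft_force: [0.4, -0.2, 0.3]
grip_width: 0.0575
```

```bash
python3 -c "
from h import *
im,d=snap('side','side16');tool();im2,d2=snap('top','top16')
a=cv2.resize(im[120:250,220:350][:,:,::-1],(400,400),interpolation=cv2.INTER_CUBIC)
b=cv2.resize(im2[130:250,210:330][:,:,::-1],(400,400),interpolation=cv2.INTER_CUBIC)
cv2.imwrite('pics/z16.png',np.hstack([a,b]))
pegs((('side','side16'),))
X=cloud('side',d);H,S,V=hsv_of(im)
g=(H>60)&(H<90)&(S>80)&(np.hypot(X[...,0]-.55,X[...,1]-.058)<.09)&(X[...,2]>.05)&(X[...,2]<.14)
Q=X[g];T=Q[abs(Q[:,2]-.115)<.005];print(len(Q),Q.min(0),Q.max(0),len(T),fitplane(T)[0],cv2.minAreaRect((Q[:,:2]*1000).astype(np.float32)))
"
```

```text
t 15.68 tcp [0.4667 0.0586 0.2404] xdir [-0.006 -0.01  -1.   ] jawyaw 90.8 j [ 0.13  0.17  0.02  1.42 -0.01  0.12] F [-4.2 -0.4  3.1] w 0.0508
side peg [246. 176.] 88 all [0.4573 0.1649 0.1197] top [0.4573 0.1665 0.1388]
side peg [294. 208.] 118 all [ 0.4604 -0.063   0.1214] top [ 0.462  -0.0607  0.1383]
side plane [0.006  0.0016 0.0567] ((566.111328125, 56.1336669921875), (187.981201171875, 285.0077819824219), 0.3922623097896576)
580 [0.5015704  0.02564183 0.0635955 ] [0.62011328 0.0844634  0.1258501 ] 155 [-0.01949084  0.01326628  0.12507588] ((560.8062133789062, 55.00874328613281), (58.69409942626953, 118.55545043945312), 89.84532928466797)
```

View pics/z16.png

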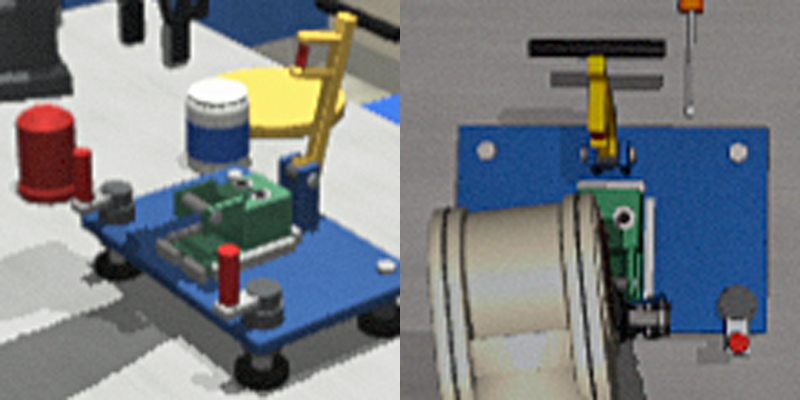

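Valve is flat in the saddle and let go, hook still raised. Now I measure the handle exactly.

```bash
python3 -c "
from h import *
for n in('top','side'):
    im,d=load(n+'16');X=cloud(n,d)
    k=(im.max(2)<70)&(abs(X[...,0]-.69)<.03)&(abs(X[...,1]-.057)<.08)&(X[...,2]>.235)&(X[...,2]<.29);Q=X[k];print(n,len(Q),np.median(Q,0).round(4),Q.mean(0).round(4),Q.min(0).round(3),Q.max(0).round(3))
    H,S,V=hsv_of(im);y=(H>15)&(H<35)&(S>110)&(abs(X[...,0]-.65)<.06)&(abs(X[...,1]-.058)<.04)&(X[...,2]>.2)
    Q=X[y];print('yel',np.percentile(Q[:,2],99),np.percentile(Q[:,0],[1,99]))
"
```

```text
top 206 [0.6896 0.0588 0.2589] [0.6898 0.0591 0.2586] [0.67  0.006 0.249] [0.698 0.113 0.269]
yel 0.2622041255367569 [0.61737355 0.68848236]
side 120 [0.6881 0.0445 0.2572] [0.6886 0.051  0.2561] [0.682 0.001 0.247] [0.698 0.114 0.262]
yel 0.2598812523636509 [0.61874625 0.68723351]
```

Call:
step_arm(series=[{"x":1,"y":0,"z":2,"twist":0,"jaw":6.2},{"x":4,"y":0,"z":4,"twist":0,"jaw":6.2},{"x":8,"y":0,"z":4,"twist":0,"jaw":6.2},{"x":12,"y":0,"z":4,"twist":0,"jaw":6.2},{"x":15,"y":0,"z":4,"twist":0,"jaw":6.2},{"x":18,"y":0,"z":4,"twist":0,"jaw":6.2},{"x":21,"y":0,"z":4,"twist":0,"jaw":6.2},{"x":24,"y":0,"z":4,"twist":0,"jaw":6.2},{"x":25,"y":0,"z":4,"twist":0,"jaw":6.2},{"x":25,"y":0,"z":4,"twist":0,"jaw":6.2}])

```text
clock: 16.57
eef_pos: [0.7221, 0.0585, 0.2726]
tool_rot: [0.504, -0.501, -0.503, -0.492]
ft_force: [0.3, -0.0, -0.9]
grip_width: 0.0622
```

```bash
python3 -c "
from h import *
im,d=snap('side','side17');tool()
a=cv2.resize(im[60:210,240:390][:,:,::-1],(600,600),interpolation=cv2.INTER_CUBIC)
cv2.imwrite('pics/z17.png',a)
"
```

```text
t 16.62 tcp [0.721  0.0587 0.2742] xdir [-0.007 -0.01  -1.   ] jawyaw 90.8 j [ 0.09  0.81  1.11  1.89 -0.01  0.07] F [-0.2 -0.2 -0.9] w 0.062
```

View pics/z17.png

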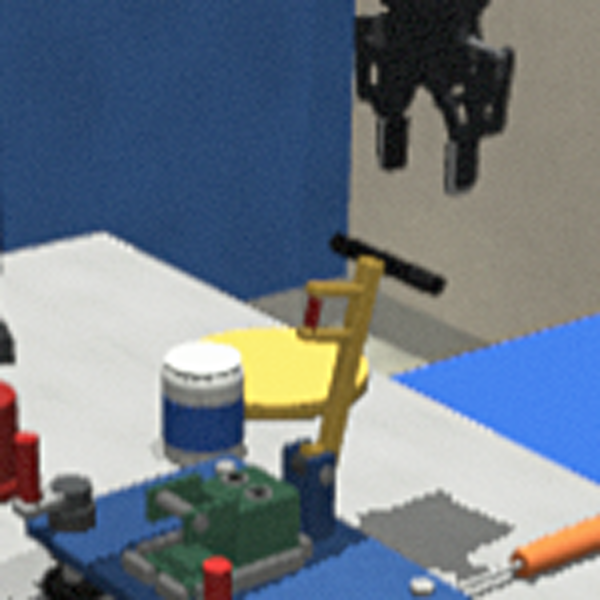

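The fingers are just beyond the handle. I lower them behind it, then pull towards the robot.

Call:
step_arm(series=[{"x":0,"y":0,"z":-2.5,"twist":0,"jaw":6.2},{"x":0,"y":0,"z":-5,"twist":0,"jaw":6.2},{"x":0,"y":0,"z":-7,"twist":0,"jaw":6.2},{"x":0,"y":0,"z":-7,"twist":0,"jaw":6.2},{"x":0,"y":0,"z":-7,"twist":0,"jaw":6.2}])

```text
clock: 17.03
eef_pos: [0.7193, 0.0586, 0.204]
tool_rot: [0.504, -0.501, -0.503, -0.491]
ft_force: [-0.0, -0.9, 0.2]
grip_width: 0.0618
```

```bash
python3 -c "
from h import *
im,d=snap('side','side18');tool()
a=cv2.resize(im[60:210,240:390][:,:,::-1],(600,600),interpolation=cv2.INTER_CUBIC)
cv2.imwrite('pics/z18.png',a)
"
```

```text
t 17.08 tcp [0.7206 0.0587 0.2061] xdir [-0.005 -0.01  -1.   ] jawyaw 90.8 j [ 0.09  0.75  0.83  1.65 -0.01  0.07] F [-0.7  0.5  0.4] w 0.062
```

View pics/z18.png

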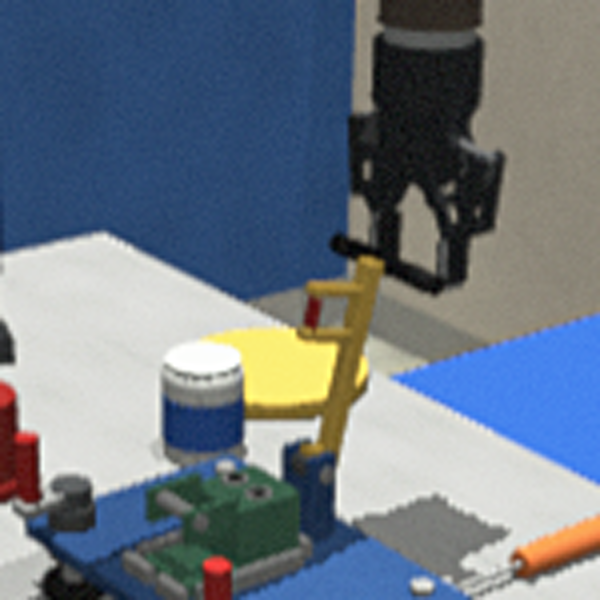

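Call:
step_arm(series=[{"x":-1.2,"y":0,"z":0,"twist":0,"jaw":6.2},{"x":-2.4,"y":0,"z":0.2,"twist":0,"jaw":6.2},{"x":-3.8,"y":0,"z":0.4,"twist":0,"jaw":6.2},{"x":-5.2,"y":0,"z":0.5,"twist":0,"jaw":6.2},{"x":-6.6,"y":0,"z":0.5,"twist":0,"jaw":6.2},{"x":-8,"y":0,"z":0.5,"twist":0,"jaw":6.2},{"x":-9.4,"y":0,"z":0.4,"twist":0,"jaw":6.2},{"x":-10.8,"y":0,"z":0.2,"twist":0,"jaw":6.2},{"x":-12.2,"y":0,"z":0,"twist":0,"jaw":6.2},{"x":-13.4,"y":0,"z":-0.3,"twist":0,"jaw":6.2}])

```text
clock: 17.92
eef_pos: [0.5883, 0.0588, 0.2071]
tool_rot: [0.507, -0.498, -0.5, -0.495]
ft_force: [3.0, -1.0, -1.9]
grip_width: 0.0619
```

```bash
python3 -c "
from h import *
im,d=snap('side','side19');tool()
a=cv2.resize(im[60:260,220:420][:,:,::-1],(600,600),interpolation=cv2.INTER_CUBIC)
cv2.imwrite('pics/z19.png',a)
"
```

```text
t 17.97 tcp [0.5856 0.0588 0.2064] xdir [-0.001 -0.01  -1.   ] jawyaw 90.8 j [ 0.11  0.42  0.27  1.42 -0.01  0.09] F [-2.7 -1.  -0.6] w 0.0615
```

View pics/z19.png

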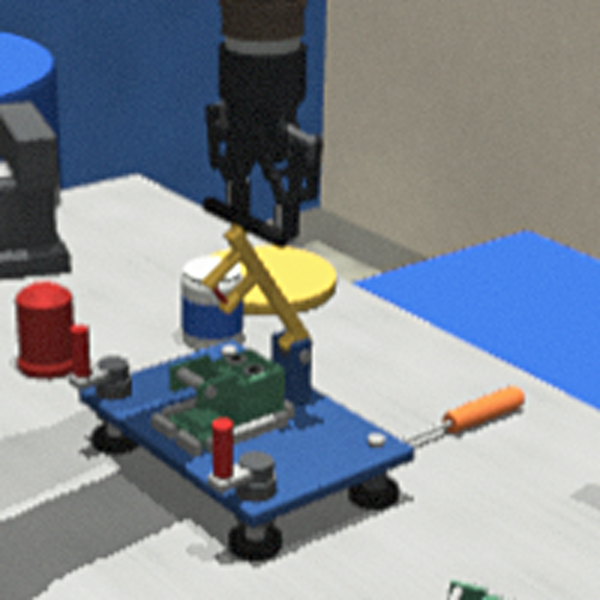

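Call:
step_arm(series=[{"x":-1,"y":0,"z":-0.4,"twist":0,"jaw":6.2},{"x":-2,"y":0,"z":-1,"twist":0,"jaw":6.2},{"x":-3,"y":0,"z":-1.7,"twist":0,"jaw":6.2},{"x":-4,"y":0,"z":-2.4,"twist":0,"jaw":6.2},{"x":-4,"y":0,"z":-2.4,"twist":0,"jaw":6.2},{"x":-3.5,"y":0,"z":1,"twist":0,"jaw":6.2},{"x":-3.5,"y":0,"z":4,"twist":0,"jaw":6.2},{"x":-5,"y":0,"z":4,"twist":0,"jaw":6.2},{"x":-6.3,"y":0,"z":4,"twist":0,"jaw":6.2},{"x":-6.3,"y":0,"z":4,"twist":0,"jaw":6.2}])

```text
clock: 18.8
eef_pos: [0.5229, 0.059, 0.2496]
tool_rot: [0.507, -0.498, -0.501, -0.495]
ft_force: [-0.2, -0.2, -0.2]
grip_width: 0.0623
```

```bash
python3 -c "
from h import *
im,d=snap('side','side20');tool();X=cloud('side',d)
k=(im.max(2)<75)&(abs(X[...,0]-.53)<.06)&(abs(X[...,1]-.057)<.07)&(X[...,2]>.15)&(X[...,2]<.265);Q=X[k]
for z in np.arange(.16,.27,.008):
    m=abs(Q[:,2]-z)<.004
    if m.any(): print(round(z,3),m.sum(),np.median(Q[m],0).round(3),Q[m].min(0).round(3),Q[m].max(0).round(3))
a=cv2.resize(im[60:260,220:420][:,:,::-1],(600,600),interpolation=cv2.INTER_CUBIC)
cv2.imwrite('pics/z20.png',a)
"
```

```text
t 18.85 tcp [0.5236 0.059  0.2489] xdir [ 0.003 -0.009 -1.   ] jawyaw 90.8 j [ 0.12  0.28  0.18  1.47 -0.01  0.1 ] F [ 0.2 -0.1 -0.2] w 0.0624
0.16 2 [0.521 0.056 0.162] [0.52  0.052 0.161] [0.523 0.061 0.163]
0.224 36 [0.519 0.042 0.226] [0.517 0.003 0.221] [0.528 0.109 0.228]
0.232 96 [0.52  0.05  0.232] [0.515 0.003 0.228] [0.531 0.108 0.236]
0.24 12 [0.521 0.054 0.236] [0.518 0.024 0.236] [0.525 0.096 0.237]
```

View pics/z20.png

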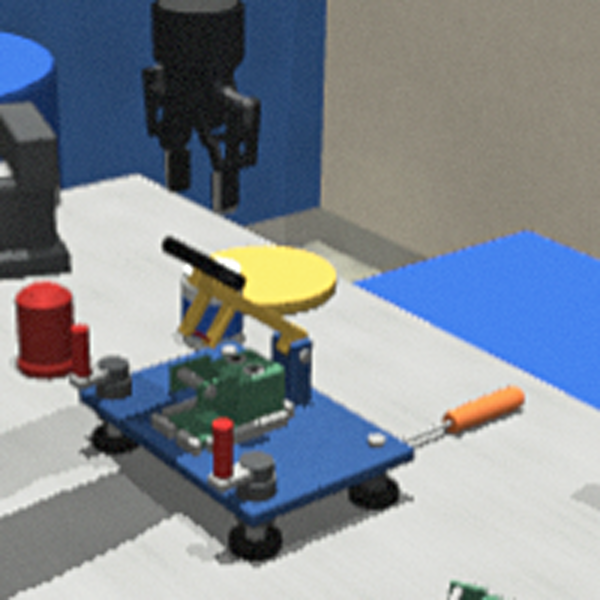

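The handle sits near (0.523, y 0.056, 0.227), so the arm is at about 0.63 rad. Now I press it down from above, following its arc.

Call:
step_arm(series=[{"x":-0.2,"y":0,"z":-2.5,"twist":0,"jaw":6.2},{"x":-0.4,"y":0,"z":-4.2,"twist":0,"jaw":6.2},{"x":-0.9,"y":0,"z":-5.4,"twist":0,"jaw":6.2},{"x":-1.6,"y":0,"z":-6.4,"twist":0,"jaw":6.2},{"x":-2.4,"y":0,"z":-7.5,"twist":0,"jaw":6.2},{"x":-3.2,"y":0,"z":-8.8,"twist":0,"jaw":6.2},{"x":-3.2,"y":0,"z":-8.8,"twist":0,"jaw":6.2},{"x":-3.2,"y":0,"z":-8.8,"twist":0,"jaw":6.2}])

```text
clock: 19.52
eef_pos: [0.4926, 0.059, 0.1614]
tool_rot: [0.507, -0.498, -0.5, -0.495]
ft_force: [-0.0, 0.8, 1.0]
grip_width: 0.062
```

```bash
python3 -c "
from h import *
im,d=snap('side','side21');tool()
a=cv2.resize(im[110:260,220:370][:,:,::-1],(600,600),interpolation=cv2.INTER_CUBIC)
cv2.imwrite('pics/z21.png',a)
"
```

```text
t 19.57 tcp [0.4929 0.059  0.1616] xdir [ 0.004 -0.009 -1.   ] jawyaw 90.8 j [ 0.13  0.25 -0.09  1.23 -0.01  0.11] F [-0.2 -0.4  1.2] w 0.062
```

View pics/z21.png

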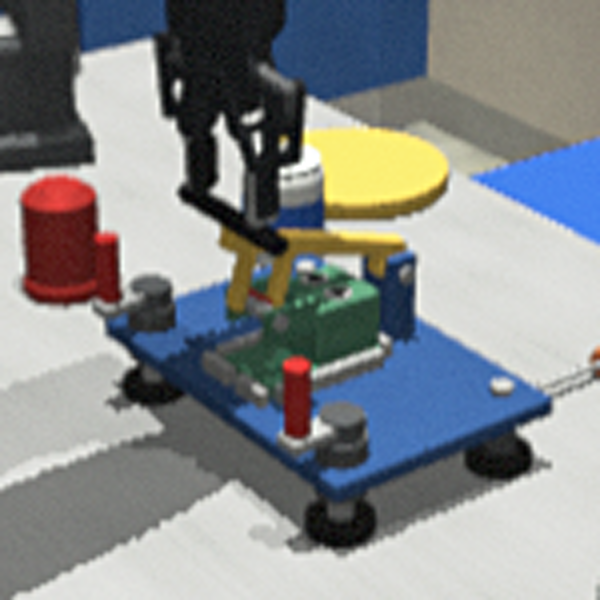

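The fingers rest on the handle and the hook is over the pin. Continue down slowly.

Call:
step_arm(series=[{"x":-0.4,"y":0,"z":-0.7,"twist":0,"jaw":6.2},{"x":-0.7,"y":0,"z":-1.4,"twist":0,"jaw":6.2},{"x":-1,"y":0,"z":-2.1,"twist":0,"jaw":6.2},{"x":-1.3,"y":0,"z":-2.8,"twist":0,"jaw":6.2},{"x":-1.3,"y":0,"z":-2.8,"twist":0,"jaw":6.2}])

```text
clock: 19.98
eef_pos: [0.4796, 0.0589, 0.1329]
tool_rot: [0.507, -0.498, -0.5, -0.495]
ft_force: [0.1, 0.2, -0.1]
grip_width: 0.0621
```

```bash
python3 -c "
from h import *
im,d=snap('side','side22');tool()
a=cv2.resize(im[110:260,220:370][:,:,::-1],(600,600),interpolation=cv2.INTER_CUBIC)
cv2.imwrite('pics/z22.png',a)
"
```

```text
t 20.03 tcp [0.48   0.059  0.1333] xdir [ 0.004 -0.009 -1.   ] jawyaw 90.8 j [ 0.13  0.25 -0.17  1.15 -0.01  0.11] F [-0.2 -0.6 -0.3] w 0.0619
```

View pics/z22.png

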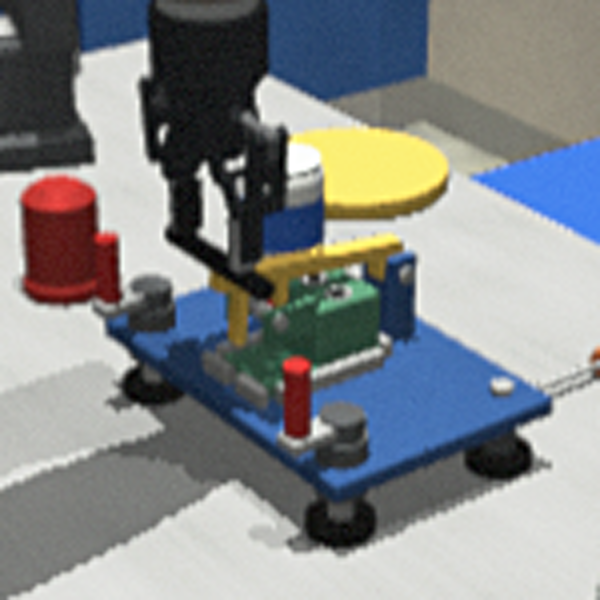

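Call:
step_arm(series=[{"x":-0.1,"y":0,"z":-0.4,"twist":0,"jaw":6.2},{"x":-0.2,"y":0,"z":-0.8,"twist":0,"jaw":6.2},{"x":-0.3,"y":0,"z":-1.2,"twist":0,"jaw":6.2},{"x":-0.3,"y":0,"z":-1.5,"twist":0,"jaw":6.2},{"x":-0.3,"y":0,"z":-1.5,"twist":0,"jaw":6.2}])

```text
clock: 20.45
eef_pos: [0.4765, 0.0589, 0.1173]
tool_rot: [0.507, -0.498, -0.501, -0.495]
ft_force: [-0.1, -0.1, -0.1]
grip_width: 0.0621
```

```bash
python3 -c "
from h import *
im,d=snap('side','side23');tool()
a=cv2.resize(im[150:230,250:330][:,:,::-1],(600,600),interpolation=cv2.INTER_CUBIC)
cv2.imwrite('pics/z23.png',a)
"
```

```text
t 20.5 tcp [0.4768 0.0589 0.1177] xdir [ 0.003 -0.009 -1.   ] jawyaw 90.8 j [ 0.13  0.26 -0.2   1.11 -0.01  0.11] F [-0.4  0.  -0.2] w 0.0625
```

View pics/z23.png

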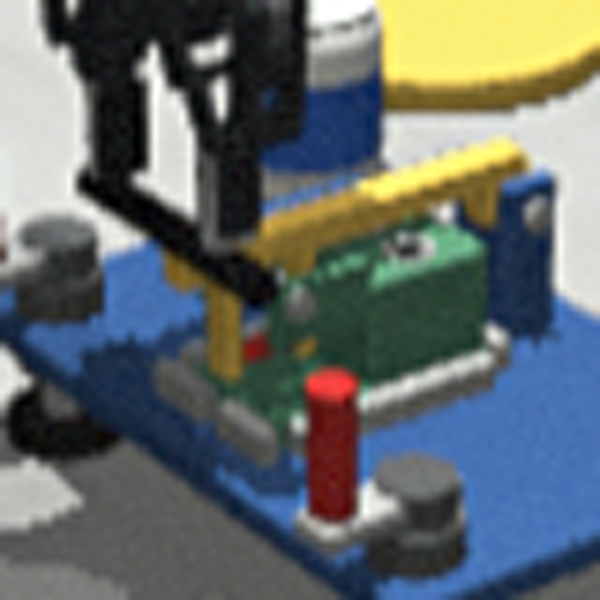

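The arm is nearly level, with the red latch at (255,350) below the pin, but there is no force. I press further in small steps.

Call:
step_arm(series=[{"x":0,"y":0,"z":-0.2,"twist":0,"jaw":6.2},{"x":0,"y":0,"z":-0.4,"twist":0,"jaw":6.2},{"x":0,"y":0,"z":-0.4,"twist":0,"jaw":6.2}])

```text
clock: 20.75
eef_pos: [0.4771, 0.059, 0.1142]
tool_rot: [0.507, -0.498, -0.5, -0.495]
ft_force: [-1.4, -0.5, 4.3]
grip_width: 0.0622
```

Call:
step_arm(series=[{"x":0,"y":0,"z":-0.2,"twist":0,"jaw":6.2},{"x":0,"y":0,"z":-0.4,"twist":0,"jaw":6.2},{"x":0,"y":0,"z":-0.4,"twist":0,"jaw":6.2}])

```text
clock: 21.0
eef_pos: [0.4771, 0.0592, 0.1132]
tool_rot: [0.507, -0.497, -0.5, -0.496]
ft_force: [-8.6, -1.5, 19.6]
grip_width: 0.062
```

```bash
python3 -c "
from h import *
im,d=snap('side','side24');tool()
a=cv2.resize(im[150:230,250:330][:,:,::-1],(600,600),interpolation=cv2.INTER_CUBIC)
cv2.imwrite('pics/z24.png',a)
"
```

```text
t 21.05 tcp [0.4772 0.0592 0.1132] xdir [ 0.006 -0.008 -1.   ] jawyaw 90.9 j [ 0.13  0.26 -0.21  1.09 -0.01  0.11] F [-8.6 -1.5 19. ] w 0.0624
```

View pics/z24.png

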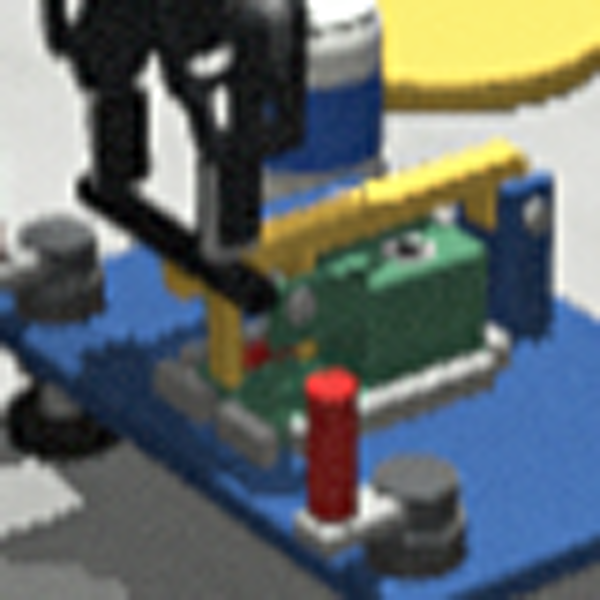

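Force rose to 19 N at a hard stop and the red latch now spans the mouth, (250,352) to (300,350). Lift off and check.

Call:
step_arm(series=[{"x":0,"y":0,"z":1,"twist":0,"jaw":6.2},{"x":0,"y":0,"z":4,"twist":0,"jaw":6.2},{"x":-1,"y":0,"z":8,"twist":0,"jaw":6.2},{"x":-4,"y":3,"z":12,"twist":0,"jaw":6.2},{"x":-8,"y":6,"z":15,"twist":0,"jaw":6.2},{"x":-11,"y":9,"z":18,"twist":0,"jaw":6.2},{"x":-14,"y":12,"z":20,"twist":0,"jaw":6.2},{"x":-16,"y":15,"z":20,"twist":0,"jaw":6.2},{"x":-16,"y":18,"z":20,"twist":0,"jaw":6.2},{"x":-16,"y":18,"z":20,"twist":0,"jaw":6.2}])

```text
clock: 21.88
eef_pos: [0.3158, 0.242, 0.3151]
tool_rot: [0.508, -0.494, -0.501, -0.497]
ft_force: [1.3, 0.3, 0.4]
grip_width: 0.0617
```

```bash
python3 -c "
from h import *
im,d=snap('side','side25');tool();im2,d2=snap('top','top25')
a=cv2.resize(im[140:240,240:340][:,:,::-1],(400,400),interpolation=cv2.INTER_CUBIC)
b=cv2.resize(im2[130:250,210:330][:,:,::-1],(400,400),interpolation=cv2.INTER_CUBIC)
cv2.imwrite('pics/z25.png',np.hstack([a,b]))
pegs((('side','side25'),('top','top25')))
for n,i,dd in(('side',im,d),('top',im2,d2)):
    X=cloud(n,dd);k=(i.max(2)<75)&(abs(X[...,0]-.476)<.02)&(abs(X[...,1]-.059)<.07)&(X[...,2]>.12)&(X[...,2]<.17);Q=X[k];print(n,len(Q),np.median(Q,0).round(4),Q.min(0).round(3),Q.max(0).round(3))
    H,S,V=hsv_of(i);y=(H>15)&(H<35)&(S>110)&(abs(X[...,0]-.55)<.09)&(abs(X[...,1]-.058)<.012)&(X[...,2]>.11);Q=X[y];print('arm top slope',fitplane(Q)[0], len(Q))
    r=((H<8)|(H>172))&(S>120)&(abs(X[...,0]-.51)<.03)&(abs(X[...,1]-.058)<.03)&(X[...,2]>.06);Q=X[r];print('latch',len(Q),Q)
" | head -60
```

```text
t 21.93 tcp [0.3155 0.2444 0.315 ] xdir [ 0.008 -0.003 -1.   ] jawyaw 91.2 j [ 0.66  0.01  0.03  1.58 -0.01  0.64] F [0.8 1.9 0.4] w 0.062
side peg [246. 176.] 87 all [0.4576 0.1653 0.1191] top [0.4576 0.1664 0.138 ]
side peg [294. 208.] 117 all [ 0.4603 -0.0631  0.1214] top [ 0.4616 -0.0608  0.1392]
side plane [0.0065 0.0022 0.0565] ((565.48095703125, 56.31035614013672), (188.1324005126953, 284.10107421875), 0.9019913077354431)
top peg [232. 232.] 36 all [0.4586 0.1683 0.1347] top [0.4587 0.1693 0.1387]
top peg [311. 232.] 28 all [ 0.4607 -0.0582  0.1372] top [ 0.4609 -0.0584  0.1402]
top plane [ 0.0018 -0.0017  0.0575] ((565.6669921875, 59.898033142089844), (187.3358917236328, 282.4206237792969), 1.0267852544784546)
side 142 [0.4725 0.0453 0.1455] [ 0.468 -0.001  0.126] [0.484 0.109 0.152]
arm top slope [0.02387374 0.52099171 0.09073823] 275
latch 8 [[0.50931467 0.05693781 0.08724062]
 [0.51280626 0.05719028 0.08602281]
 [0.51474563 0.0551403  0.08631644]
 [0.50712308 0.05375049 0.08621469]
 [0.51199258 0.05605078 0.08364024]
 [0.51419665 0.05439033 0.08367741]
 [0.50467826 0.05018664 0.08545216]
 [0.52417477 0.07412309 0.06850522]]
top 198 [0.4759 0.0527 0.147 ] [0.469 0.004 0.133] [0.484 0.111 0.157]
arm top slope [ 0.02496765 -0.06474432  0.12360012] 262
latch 1 [[0.50689354 0.05250376 0.08108098]]
```

View pics/z25.png

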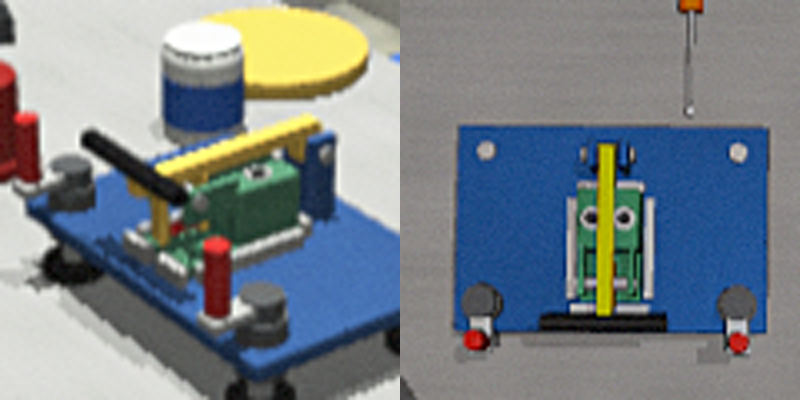

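The latch points lie level at z≈0.086, 28 mm below the seat, so it is shut. The arm is level, the pin is in the hook and the plate tilt is at most 0.007 rad. Handing in.

```bash
python3 -c "
from h import *
print(bot.job_done());tool()"
```

```text
the job is handed in; nothing more can be done
None
the job is handed in; nothing more can be done
```

I finished all the steps and handed the job in at about 22 s of the 72 s allowed. No verdict is reported. The camera checks passed, but I could not measure the load on each foot.

- **Stand:** I turned the left crank about -2.95 rad and the right crank about +2.3 rad, by gripping and swinging their red grips. Both now stand on the robot side of their axes, i.e. at about zero. The plate tilt measures 0.003 rad from the top camera and 0.007 rad from the side camera, against a limit of 0.015. Foot loads were only inferred from the crank positions.
- **Valve:** The middle-sized block sits between the rails with its pin towards the robot, and it was let go while the hook was still raised. I judged its flatness from the pictures.
- **Hook:** I swung the arm over by its handle and pressed it to a hard stop at about 19 N. The arm is level to about 0.02 rad. The red latch lies level across the mouth about 28 mm below the seat, so it is shut behind the pin.
- **Robot and bystanders:** The arm is well clear of everything. No bystander looked disturbed in the pictures, but I did not measure their positions.

**One disagreement:** the cameras showed the fingertips about 30 mm (shut) to 42 mm (open) above the reported TCP. My first closing on the left grip missed above it, without contact, and I allowed for the offset from then on.

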